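Clear the blocked biscuit-press barrel

TASK

A cork is stuck in the clear barrel of the biscuit press. First stand the little white dish under the barrel's plain open end, then use the wooden-handled pusher through the flared end to push the cork out of the plain end so that it drops into the dish. Finish with the pusher laid flat on the worktop or the hob, with its handle upright as it lay, away from the barrel; never touch the cork with the gripper, and leave the two spice jars and the timer where they stand.

Things in the scene. Friction and masses are not known exactly. Their poses are not given: they have to be found in the camera images.
- press: Fixed clear biscuit-press barrel on a wooden cradle (base 84 x 56 mm). Origin: underside centre, on the worktop; +x is the pushing direction, from flared mouth to plain end; z up. The tube is level, x -45 to +45 mm, axis 75 mm up, outer diameter 33, bore 26 mm. Red nub housings reach 27 mm either side of the axis at x = +15 mm.
- tube_entry (a point): Centre of the flared mouth, on the tube axis (x = -45 mm of the press). The flare is 48 mm across outside, 41 mm inside, narrowing to the tube over 14 mm.
- tube_exit (a point): Centre of the plain open end, on the tube axis (x = +45 mm). The tube's underside is 58 mm above the worktop and overhangs the cradle base by 3 mm; beyond x = +42 mm the worktop is free.
- drop_point (a point): Point on the worktop 22 mm beyond the plain end, below the axis: the cork tips over the end of the tube and falls about here. A dish centred here reaches 11 mm under the tube, so it has to come in low, from beyond the end.
- cork: Cork, 22 mm diameter, 39 mm long, stuck in the tube between two sprung rubber nubs at x = +15 mm of the press (21 mm apart when empty, they yield sideways). It takes about 3 to 6 N to push and slides loosely once past them. Origin: centre of its end nearer the flared mouth; z along its length, towards the plain end at the start.
- cork_mid (a point): Centre of the cork. At the start it lies between 0 and 20 mm past the middle of the tube towards the plain end.
- ramekin: Small white glazed dish, 66 mm diameter at the rim, 56 mm at the foot, 34 mm high, wall about 6 mm thick at the rim, inside floor 5 mm up. Round, 0.14 kg. Origin: underside centre. Can be gripped by its rim.
- pusher: Pusher lying on the black hob, whose flat glass is 6 mm above the worktop; 0.09 kg. Origin: underside of the handle's middle; x towards its head, z up. Wooden handle 60 long (x -30 to +30), 22 wide (y), 34 mm high. A 12 mm steel rod, axis 9 mm above the underside, runs along +x to a black round head, 18 mm diameter, flat face at x = 150 mm. Centre of mass about 25 mm ahead of the origin.
- pusher_tip (a point): Centre of the flat face of the pusher's head, on the rod's axis.
- jar_a: Square glass spice jar, 46 x 46 x 96 mm; one such jar stands beside the way in to the flared mouth, the other beside the plain end. Origin: underside centre. To be left alone.
- jar_b: Square glass spice jar, 46 x 46 x 96 mm; one such jar stands beside the way in to the flared mouth, the other beside the plain end. Origin: underside centre. To be left alone.
- timer: Round white kitchen timer, 58 mm diameter, 42 mm high, on the robot's side of the press. Origin: underside centre. To be left alone.
Mind the look-alikes: they are no part of the job. There is more than one size of the press; the job needs the larger.

How it is judged:
By the outcome, as a careful person would: the job done as asked, in the order asked, and still so for the second after the job is handed in, with the robot touching nothing.
It also fails if it takes over 72 s, if anything falls off the work surface, if the arm or the gripper's body presses on something with over 40 N, if the wrist force passes 120 N, or if a joint passes its speed limit or range.

ROBOT

A 6-joint arm with a two-finger parallel gripper is mounted at the origin on a cart in front of the work surface, level with it; the furniture and walls round the work are solid. World frame = base frame: x ahead of the robot, y to its left, z up, the work surface at z = 0. Lengths are in m, angles in rad, forces in N, time in s.
With the tool pointing down it reaches from about 0.225 to 0.875 m from the base axis. Payload 3.4 kg.
Tool frame: the origin (TCP) lies at the centre of the arm's flange, where the gripper is bolted on; the fingertips stand manip.tcp_to_tips ahead of it and the grasp point (between the pads) lies 155 mm ahead of it (manip.tcp_to_tips is the distance from the TCP to the fingertips, in m); z points along the fingers, y is the line along which they close (so a half turn about z gives the same grasp; the last joint's range is limited). The gripper opens to 85 mm and grips with 20 to 120 N. Pads are 22 mm wide; open, the fingers measure 114 mm over their backs; the gripper's body (76 mm by 85 mm) begins 54 mm behind the grasp point. The pads swing forward as they close: fully open they stand 13 mm farther back than shut.
Start: joints at [1.029, 0.276, 1.505, -0, 1.361, -0.121], TCP at [0.235, 0.525, 0.405] pointing down, gripper open.
Joint ranges: [-2.89, 2.89], [-0.75, 2.08], [0.22, 2.7], [-1.18, 4.32], [0.11, 2.71], [-2.7, 2.7]. Speed limits (rad/s): [2.57, 2.57, 3.14, 3.14, 3.14, 3.14].

INTERFACE

Orientations are given as a unit quaternion [w, x, y, z].
In Python, from rig import sensors, imaging, manip gives the robot as it stands. The module is installed in compiled form; this text tells all that it offers.
- The arm moves only by the tool jog_arm, never from a script. Its argument "plan" is a list of rows, each an object of numbers: "dx", "dy", "dz": the shift along the tool's x, y, z in mm; "ax", "ay", "az": the turn, a rotation vector about the tool's x, y, z in units of 6 degrees (1.0 is 6 degrees); "grip": the closure, from 0 (fully open) to 1 (shut). A call has 1 to 20 rows; each row shifts and turns the commanded pose from where the row before left it, along the tool's axes as they then stand; what a row does not reach is not made up. A row lasts 1/12 s, in which the tool goes at most 41.7 mm and 7.16 degrees, less where a joint would pass 70% of its speed; a pose out of reach is approached as far as the arm can. A call is refused whole if a number of a shift passes 41.7 or a number of a turn 1, either way. A call with a gripper value outside its range is refused whole. The fingers move at their own pace and stop on an object; "grip_force" is the grip in N (left out, the last holds). Time passes only in rows, so rows that do not move let the fingers close. It gives the time, the measured TCP pose, the force, the opening and the grip force at its end, in the units of the state.
- sensors.get_state(): the state, without advancing time (a new reading comes with each control period).
- imaging.get_image(name): name is "side" or "top" or "wrist"; returns a dict with "image" (480x640x3 uint8, red, green, blue), "K" (3x3 intrinsics, pixels), "extrinsics" (4x4, takes a point from world to camera coordinates). Camera axes: x right, y up, looking along -z (the intrinsics and any distortion apply to the point x, -y, -z); pixel columns grow to the right and rows downward; lengths in m; the calibration is good to about 2 mm. A picture is of the moment at which its call begins. There is no depth.
- manip.sign_off(): hands the job in; it is judged then, once.
The state is a dict: "clock": time; "qpos": joint angles; "qd": joint speeds; "effort": joint torques, N m; "position": TCP position; "ee_rot": TCP orientation; "contact_force": force on the tool from outside, world axes, zero at the start; "moment": the same for the moment, N m; "width": finger opening in m; "gripper_force": force on a finger pad.
Only numpy, scipy, OpenCV 4.12 (cv2) and the standard library are available. Lean on these libraries where they do the work, as an engineer would, in place of code of your own. Each camera call takes 0.05 s, during which the arm holds its last target. There are 200 camera calls.

## Working session

There is one attempt and no reset: what is moved stays moved. The work goes in short steps, Python scripts to look and compute and a tool call to move; the robot and the scene stay as the last step left them, time stands still between calls to the robot, and variables do not carry over. Pictures are saved under pics/ and viewed, at most 10 in all, crops included, and the job is handed in when it is done.

Besides the shell and the picture viewer there is one more tool, called after "Emit:" as name([rows], argument=value, ...), one row to a line, values as JSON. jog_arm: Moves the arm, as the interface text tells. Its arguments: {"type":"object","properties":{"plan":{"type":"array"},"grip_force":{"type":"number"}},"required":["plan"]}

```bash
mkdir -p pics; python3 - <<'E'
from rig import sensors, imaging, manip
import cv2,pickle
s=sensors.get_state(); print(s['clock'],s['position'],s['ee_rot'],s['width'],manip.tcp_to_tips)
for n in ('side','top'):
    d=imaging.get_image(n); pickle.dump(d,open(f'{n}0.pkl','wb')); cv2.imwrite(f'pics/{n}0.png',d['image'][:,:,::-1])
    print(n,d['K'].tolist(),d['extrinsics'].round(4).tolist(),[k for k in d])
E
```

```text
0.0 [0.23477942 0.52465572 0.40384619] [-3.01262556e-04  2.08853306e-01  9.77946561e-01 -8.53667030e-04] 0.08552454916072248 0.1734
side [[473.5640970759554, 0.0, 318.91552993946516], [0.0, 473.5640970759554, 237.9498882180603], [0.0, 0.0, 1.0]] [[0.9323, -0.3616, -0.0114, -0.4694], [0.1736, 0.4196, 0.8909, -0.2499], [-0.3174, -0.8326, 0.454, -0.5567], [0.0, 0.0, 0.0, 1.0]] ['image', 'K', 'extrinsics']
top [[445.4106446235973, 0.0, 318.28282791896737], [0.0, 445.4106446235973, 238.72344387296587], [0.0, 0.0, 1.0]] [[0.0113, -0.9995, 0.0282, 0.169], [0.9988, 0.0126, 0.0478, -0.568], [-0.0481, 0.0277, 0.9985, -1.1517], [0.0, 0.0, 0.0, 1.0]] ['image', 'K', 'extrinsics']
```

View pics/top0.png

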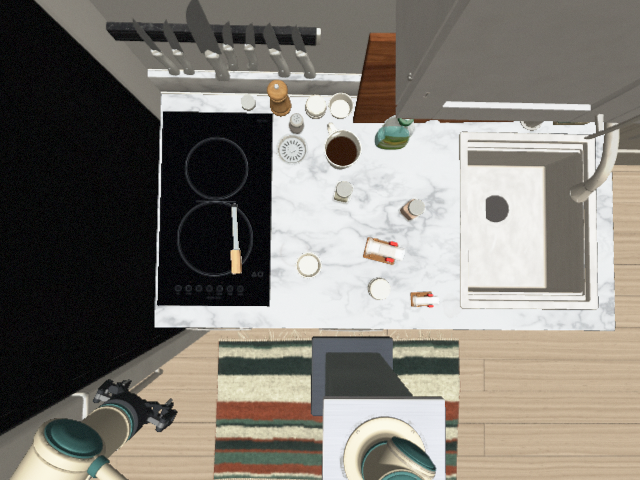

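View pics/side0.png

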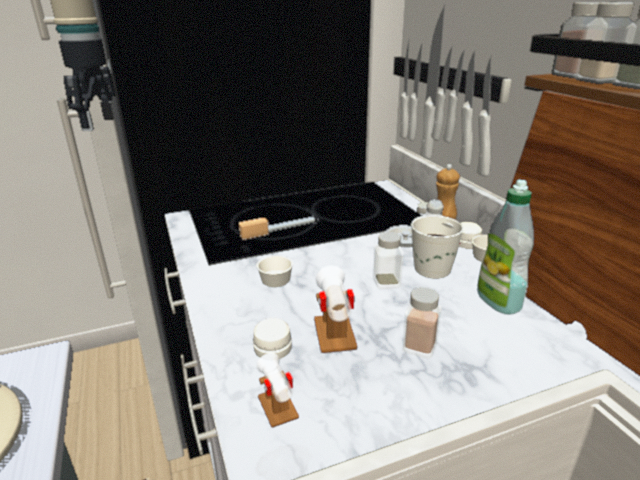

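The top view shows the larger press at (384,250) and a smaller one at (424,299). The dish is probably (308,265) and the timer probably (379,289), though the white dial at (292,150) is another candidate for the timer. The jars are at (343,191) and (413,209), and the pusher lies from (236,262) to (234,206). Other white bowls at (316,105) and (341,105) are look-alikes. I'll enlarge to confirm.

```bash
python3 - <<'E'
import cv2
a=cv2.imread('pics/top0.png')[175:315,215:445]; cv2.imwrite('pics/topc.png',cv2.resize(a,None,fx=3.4,fy=3.4,interpolation=cv2.INTER_CUBIC))
a=cv2.imread('pics/side0.png')[200:430,230:450]; cv2.imwrite('pics/sidec.png',cv2.resize(a,None,fx=2.6,fy=2.6,interpolation=cv2.INTER_CUBIC))
E
```

```text
(no output)
```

View pics/topc.png

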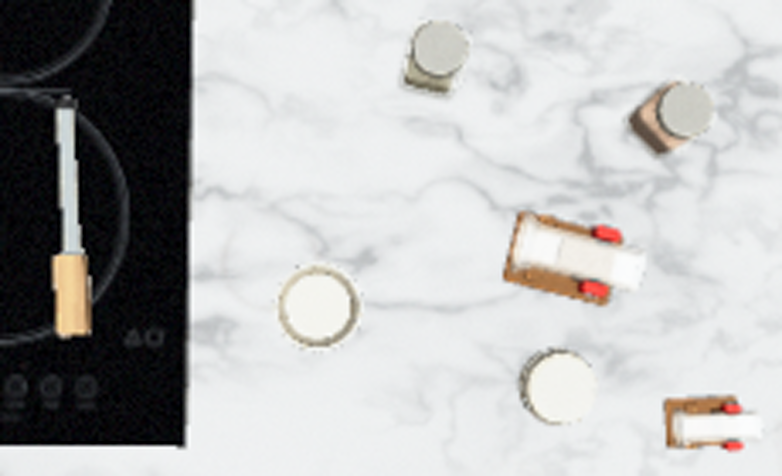

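View pics/sidec.png

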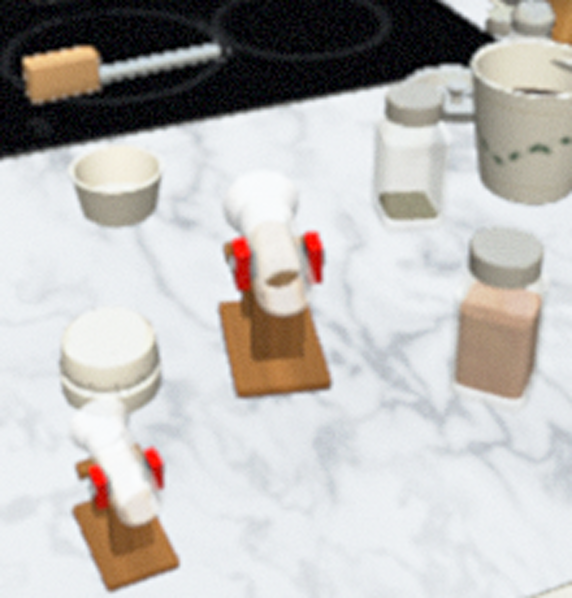

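The crops confirm it. In topc the larger press runs from its flare at about (521,243) to its plain end at about (642,270), with red nubs at (607,234) and (594,288). The open dish is at (319,307). The timer, a solid disc, is at (559,386), with the small press at (715,425). The pusher's handle is centred at (73,295) and its head is at (67,99). Next I'll measure positions.

```bash
cat > h.py <<'E'
import numpy as np,pickle,cv2
from scipy.optimize import least_squares
def ray(d,u,v):
    K,E=d['K'],d['extrinsics']; R,t=E[:3,:3],E[:3,3]
    p=np.array([(u-K[0,2])/K[0,0],-(v-K[1,2])/K[1,1],-1.]); return -R.T@t, R.T@p
def onz(d,u,v,z):
    o,r=ray(d,u,v); return o+r*(z-o[2])/r[2]
def proj(d,P):
    P=np.atleast_2d(P); c=P@d['extrinsics'][:3,:3].T+d['extrinsics'][:3,3]; K=d['K']
    return np.c_[K[0,0]*c[:,0]/-c[:,2]+K[0,2], K[1,1]*-c[:,1]/-c[:,2]+K[1,2]]
def tri(obs):
    A=np.zeros((3,3));b=np.zeros(3)
    for d,u,v in obs:
        o,r=ray(d,u,v); r/=np.linalg.norm(r); M=np.eye(3)-np.outer(r,r); A+=M;b+=M@o
    return np.linalg.solve(A,b)
T=pickle.load(open('top0.pkl','rb'));S=pickle.load(open('side0.pkl','rb'))
tc=lambda u,v:(215+u/3.4,175+v/3.4)
sc=lambda u,v:(230+u/2.6,200+v/2.6)
E
python3 - <<'E'
from h import *
np.set_printoptions(precision=4,suppress=True)
for n,uv,z in [('ram',(319,307),.034),('timer',(559,386),.042),('jarT1',(441,47),.096),('jarT2',(686,110),.096),
 ('h1',(54,253),.04),('h2',(88,253),.04),('h3',(91,333),.04),('h4',(57,338),.04),('head',(67,97),.015),('rod@handle',(71,252),.020),
 ('nub1',(607,234),.08),('nub2',(594,288),.08),('base fl',(518,212),.01),('base nl',(503,280),.01),('base nr',(608,304),.01),('tube l',(521,243),.08),('tube r',(643,270),.08)]:
    print(n,onz(T,*tc(*uv),z))
print('side')
for n,uv,z in [('ramrim',(117,172),.034),('ramfoot-bottom',(118,223),0),('base1',(240,396),0),('base2',(329,388),0),('base3',(220,306),.01)]:
    print(n,onz(S,*sc(*uv),z))
for n,a,b in [('nubR',(607,234),(313,256)),('nubL',(594,288),(240,264)),('head',(67,99),(222,50)),('ram',(319,307),(117,172)),('exit',(643,270),(282,290))]:
    print(n,tri([(T,*tc(*a)),(S,*sc(*b))]))
E
```

```text
ram [0.4967 0.1997 0.034 ]
timer [0.4399 0.02   0.042 ]
jarT1 [0.6844 0.115  0.096 ]
jarT2 [ 0.6416 -0.0618  0.096 ]
h1 [0.5347 0.3973 0.04  ]
h2 [0.535  0.3722 0.04  ]
h3 [0.4757 0.3688 0.04  ]
h4 [0.4717 0.3938 0.04  ]
head [0.6546 0.3941 0.015 ]
rod@handle [0.5361 0.3879 0.02  ]
nub1 [ 0.5524 -0.0082  0.08  ]
nub2 [0.5131 0.0012 0.08  ]
base fl [0.5712 0.047  0.01  ]
base nl [0.5187 0.0583 0.01  ]
base nr [ 0.5012 -0.023   0.01  ]
tube l [0.5451 0.0544 0.08  ]
tube r [ 0.5266 -0.0345  0.08  ]
side
ramrim [0.4944 0.1965 0.034 ]
ramfoot-bottom [ 0.4897  0.1846 -0.    ]
base1 [ 0.5025 -0.0165  0.    ]
base2 [ 0.5524 -0.0293 -0.    ]
base3 [0.5174 0.0546 0.01  ]
nubR [ 0.5515 -0.0082  0.0781]
nubL [0.5117 0.0011 0.0772]
head [0.6506 0.3946 0.0162]
ram [0.496  0.1999 0.0318]
exit [ 0.5238 -0.0335  0.0796]
```

Emit:
jog_arm([
  {"az": -0.96, "grip": 0.5},
  {"az": -0.96, "grip": 0.5},
  {"dx": -21.7, "dy": -21.1, "dz": -1, "grip": 0.5},
  {"dx": -21.7, "dy": -21.1, "dz": -1, "grip": 0.5},
  {"dx": -21.7, "dy": -21.1, "dz": -1, "grip": 0.5},
  {"dx": -21.7, "dy": -21.1, "dz": -1, "grip": 0.5},
  {"dx": -21.7, "dy": -21.1, "dz": -1, "grip": 0.5},
  {"dx": -21.7, "dy": -21.1, "dz": -1, "grip": 0.5},
  {"dx": -21.7, "dy": -21.1, "dz": -1, "grip": 0.5},
  {"dx": -21.7, "dy": -21.1, "dz": -1, "grip": 0.5},
  {"dx": -21.7, "dy": -21.1, "dz": -1, "grip": 0.5},
  {"dx": -21.7, "dy": -21.1, "dz": -1, "grip": 0.5},
  {"dx": -21.7, "dy": -21.1, "dz": -1, "grip": 0.5},
  {"dx": -21.7, "dy": -21.1, "dz": -1, "grip": 0.5},
  {"dx": -21.7, "dy": -21.1, "dz": -1, "grip": 0.5},
  {"dx": -21.7, "dy": -21.1, "dz": -1, "grip": 0.5},
  {"dx": -21.7, "dy": -21.1, "dz": -1, "grip": 0.5},
  {"dx": -21.7, "dy": -21.1, "dz": -1, "grip": 0.5},
  {"grip": 0.5},
  {"grip": 0.5},
], grip_force=40)

```text
$.plan[0]: bad value
```

```bash
python3 - <<'E'
from h import *
from rig import imaging,sensors
d=imaging.get_image('wrist'); pickle.dump(d,open('w1.pkl','wb')); cv2.imwrite('pics/w1.png',d['image'][:,:,::-1])
E
```

```text
(no output)
```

View pics/w1.png

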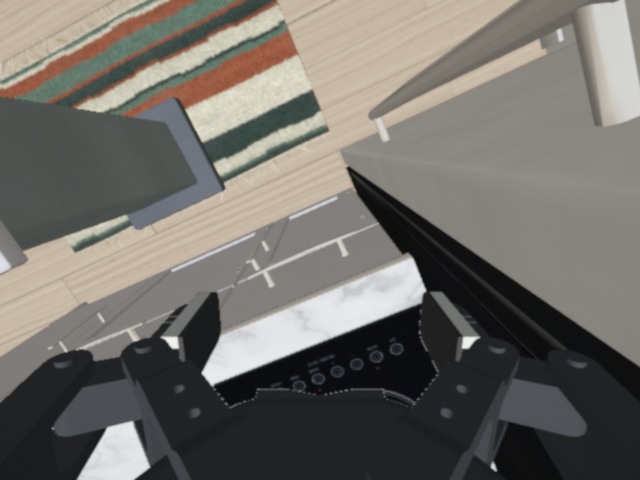

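The move was refused, so the arm hasn't moved and this wrist picture shows only the cart and the hob's edge, nothing to measure. I'll retry with every key given in each row.

Emit:
jog_arm([
  {"dx": 0, "dy": 0, "dz": 0, "ax": 0, "ay": 0, "az": -0.96, "grip": 0.5},
  {"dx": 0, "dy": 0, "dz": 0, "ax": 0, "ay": 0, "az": -0.96, "grip": 0.5},
], grip_force=40)

```text
clock: 0.32
position: [0.2348, 0.5248, 0.4043]
ee_rot: [-0.0, 0.107, 0.994, -0.0]
contact_force: [0.5, -0.2, -0.2]
width: 0.0637
gripper_force: 0.0
```

Emit:
jog_arm([
  {"dx": -28, "dy": -21, "dz": 0, "ax": 0, "ay": 0, "az": 0, "grip": 0.5},
  {"dx": -28, "dy": -21, "dz": 0, "ax": 0, "ay": 0, "az": 0, "grip": 0.5},
  {"dx": -28, "dy": -21, "dz": 0, "ax": 0, "ay": 0, "az": 0, "grip": 0.5},
  {"dx": -28, "dy": -21, "dz": 0, "ax": 0, "ay": 0, "az": 0, "grip": 0.5},
  {"dx": -28, "dy": -21, "dz": 0, "ax": 0, "ay": 0, "az": 0, "grip": 0.5},
  {"dx": -28, "dy": -21, "dz": 0, "ax": 0, "ay": 0, "az": 0, "grip": 0.5},
  {"dx": -28, "dy": -21, "dz": 0, "ax": 0, "ay": 0, "az": 0, "grip": 0.5},
  {"dx": -28, "dy": -21, "dz": 0, "ax": 0, "ay": 0, "az": 0, "grip": 0.5},
  {"dx": -28, "dy": -21, "dz": 0, "ax": 0, "ay": 0, "az": 0, "grip": 0.5},
  {"dx": -28, "dy": -21, "dz": 0, "ax": 0, "ay": 0, "az": 0, "grip": 0.5},
  {"dx": -28, "dy": -21, "dz": 0, "ax": 0, "ay": 0, "az": 0, "grip": 0.5},
  {"dx": -28, "dy": -21, "dz": 0, "ax": 0, "ay": 0, "az": 0, "grip": 0.5},
  {"dx": -28, "dy": -21, "dz": 0, "ax": 0, "ay": 0, "az": 0, "grip": 0.5},
  {"dx": -28, "dy": -21, "dz": 0, "ax": 0, "ay": 0, "az": 0, "grip": 0.5},
  {"dx": -28, "dy": -21, "dz": 0, "ax": 0, "ay": 0, "az": 0, "grip": 0.5},
  {"dx": -28, "dy": -21, "dz": 0, "ax": 0, "ay": 0, "az": 0, "grip": 0.5},
  {"dx": 0, "dy": 0, "dz": 0, "ax": 0, "ay": 0, "az": 0, "grip": 0.5},
])

```text
clock: 1.73
position: [0.6027, 0.0945, 0.4037]
ee_rot: [0.002, 0.112, 0.994, -0.002]
contact_force: [-0.0, 0.5, -0.1]
width: 0.0428
gripper_force: 0.0
```

```bash
python3 - <<'E'
from h import *
from rig import imaging,sensors
d=imaging.get_image('wrist'); pickle.dump(d,open('w2.pkl','wb')); cv2.imwrite('pics/w2.png',d['image'][:,:,::-1])
print(sensors.get_state()['position'],proj(d,[[.5355,.0111,.0],[.5257,-.0328,.075],[.496,.199,.034]]))
E
```

```text
[0.60079633 0.09661849 0.40371476] [[231.48846659 164.36093058]
 [157.89188492 169.55526589]
 [404.89780161  77.30866994]]
```

View pics/w2.png

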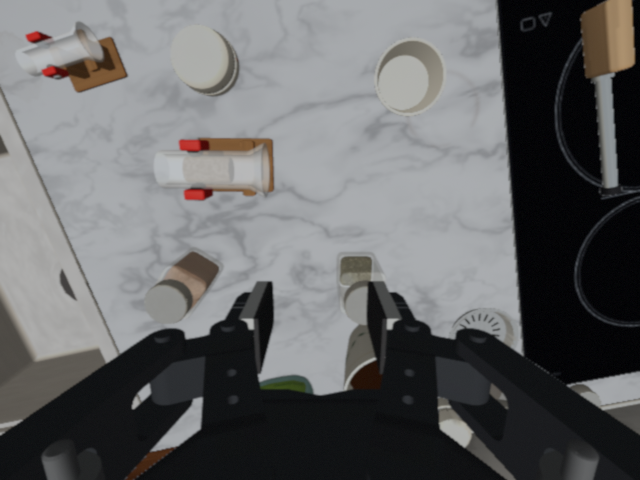

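The wrist view clearly shows the press, with its flare mouth at about (271,170), exit at (156,169) and nubs at (193,145) and (199,194). It also shows the dish rim at about (411,73) and the pusher head at (613,193). I'll fit the press pose jointly over all three views.

```bash
python3 - <<'E'
from h import *
np.set_printoptions(precision=4,suppress=True)
W=pickle.load(open('w2.pkl','rb'))
M=[(15,22,78),(15,-22,78),(-42,28,10),(-42,-28,10),(42,-28,10),(45,0,75),(-45,0,75)]
O=[(T,0,tc(607,234)),(T,1,tc(594,288)),(T,2,tc(518,212)),(T,3,tc(503,280)),(T,4,tc(608,304)),(T,5,tc(643,269)),
 (W,0,(199,194)),(W,1,(193,145)),(W,3,(273,138)),(W,2,(273,192)),(W,5,(156,169)),(W,6,(271,170)),
 (S,0,sc(313,256)),(S,1,sc(240,264)),(S,5,sc(282,290))]
def res(p,sel=None):
    c,s=np.cos(p[2]),np.sin(p[2]); out=[]
    for d,i,uv in O:
        if sel is not None and d is not sel: continue
        m=np.array(M[i])/1e3; P=[p[0]+c*m[0]-s*m[1],p[1]+s*m[0]+c*m[1],m[2]]
        out+=list(proj(d,P)[0]-uv)
    return np.array(out)
p0=[.535,.011,-1.79]
for n,sel in (('all',None),('top',T),('wrist',W),('side',S)):
    r=least_squares(res,p0,args=(sel,),loss='soft_l1'); print(n,r.x,np.degrees(r.x[2]))
    if sel is None: print(r.fun.reshape(-1,2).round(1).tolist()); q=r.x
d=np.array([np.cos(q[2]),np.sin(q[2])]); print('exit',q[:2]+.045*d,'drop',q[:2]+.067*d,'entry',q[:2]-.045*d)
print('ram W',onz(W,411,73,.034),'ram tri',tri([(W,411,73),(T,*tc(319,307)),(S,*sc(117,172))]))
print('head W',onz(W,613,193,.015),'rod/handle',onz(W,604,76,.02),'jar a base',onz(W,356,270,.0),'jar b lid',onz(W,169,300,.096),'timer',onz(W,200,58,.042))
E
```

```text
all [ 0.5364  0.0146 -1.8066] -103.50976193449894
[[-1.4, -0.8], [-1.8, 0.6], [-0.7, -0.9], [-1.4, -0.1], [-1.2, 0.7], [-2.6, 0.6], [-1.6, 1.0], [-0.2, -2.1], [-1.5, -0.2], [-0.1, -0.0], [5.9, -0.1], [-5.7, 0.0], [1.6, -1.5], [-0.1, -2.0], [2.2, 0.5]]
top [ 0.5365  0.011  -1.7793] -101.94757159236634
wrist [ 0.5367  0.0153 -1.8061] -103.48239079124599
side [ 0.5341  0.0127 -1.8318] -104.9560138169227
exit [ 0.5259 -0.0292] drop [ 0.5208 -0.0506] entry [0.5469 0.0583]
ram W [0.4937 0.205  0.034 ] ram tri [0.4953 0.2021 0.0322]
head W [0.6545 0.4022 0.015 ] rod/handle [0.5357 0.3887 0.02  ] jar a base [ 0.6856  0.1191 -0.    ] jar b lid [ 0.6381 -0.0535  0.096 ] timer [0.4409 0.022  0.042 ]
```

Emit:
jog_arm([
  {"dx": 25.2, "dy": 9.7, "dz": 0, "ax": 0, "ay": 0, "az": 0, "grip": 0.5},
  {"dx": 25.2, "dy": 9.7, "dz": 0, "ax": 0, "ay": 0, "az": 0, "grip": 0.5},
  {"dx": 25.2, "dy": 9.7, "dz": 0, "ax": 0, "ay": 0, "az": 0, "grip": 0.5},
  {"dx": 25.2, "dy": 9.7, "dz": 20, "ax": 0, "ay": 0, "az": 0, "grip": 0.5},
  {"dx": 25.2, "dy": 9.7, "dz": 30, "ax": 0, "ay": 0, "az": 0, "grip": 0.5},
  {"dx": 0, "dy": 0, "dz": 30, "ax": 0, "ay": 0, "az": 0, "grip": 0.5},
  {"dx": 0, "dy": 0, "dz": 30, "ax": 0, "ay": 0, "az": 0, "grip": 0.5},
  {"dx": 0, "dy": 0, "dz": 30, "ax": 0, "ay": 0, "az": 0, "grip": 0.5},
  {"dx": 0, "dy": 0, "dz": 0, "ax": 0, "ay": 0, "az": 0, "grip": 0.5},
  {"dx": 0, "dy": 0, "dz": 0, "ax": 0, "ay": 0, "az": 0, "grip": 0.5},
])

```text
clock: 2.62
position: [0.4852, 0.1746, 0.2638]
ee_rot: [-0.002, 0.109, 0.994, -0.0]
contact_force: [-0.1, 0.2, 0.7]
width: 0.0429
gripper_force: 0.0
```

```bash
python3 - <<'E'
from rig import imaging,sensors
import cv2
from h import *
d=imaging.get_image('wrist'); pickle.dump(d,open('w3.pkl','wb')); cv2.imwrite('pics/w3.png',d['image'][:,:,::-1])
s=sensors.get_state(); print(s['position'],s['ee_rot']); print(proj(d,[[.4955,.2015,.034],[.4888,.1723,.034]]))
E
```

```text
[0.48640581 0.17463538 0.26538775] [6.82800615e-06 1.09309507e-01 9.94007750e-01 1.56386054e-04]
[[364.63159363 266.1532681 ]
 [317.00902055 265.84489183]]
```

View pics/w3.png

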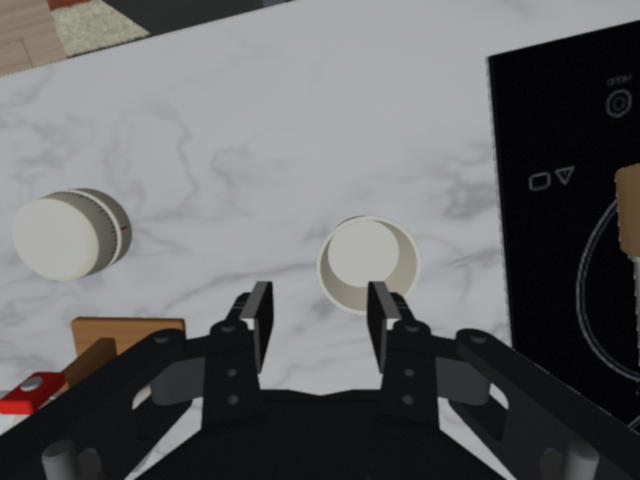

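The dish rim is centred at (368,264) and its near wall at column 322, within 2 mm of mid-finger. I'll go down and grip the wall.

Emit:
jog_arm([
  {"dx": -1.5, "dy": 1.5, "dz": 20, "ax": 0, "ay": 0, "az": 0, "grip": 0.5},
  {"dx": 0, "dy": 0, "dz": 20, "ax": 0, "ay": 0, "az": 0, "grip": 0.5},
  {"dx": 0, "dy": 0, "dz": 20, "ax": 0, "ay": 0, "az": 0, "grip": 0.5},
  {"dx": 0, "dy": 0, "dz": 12, "ax": 0, "ay": 0, "az": 0, "grip": 0.5},
  {"dx": 0, "dy": 0, "dz": 8, "ax": 0, "ay": 0, "az": 0, "grip": 0.5},
  {"dx": 0, "dy": 0, "dz": 0, "ax": 0, "ay": 0, "az": 0, "grip": 0.5},
  {"dx": 0, "dy": 0, "dz": 0, "ax": 0, "ay": 0, "az": 0, "grip": 0.7},
  {"dx": 0, "dy": 0, "dz": 0, "ax": 0, "ay": 0, "az": 0, "grip": 0.85},
  {"dx": 0, "dy": 0, "dz": 0, "ax": 0, "ay": 0, "az": 0, "grip": 1},
  {"dx": 0, "dy": 0, "dz": 0, "ax": 0, "ay": 0, "az": 0, "grip": 1},
  {"dx": 0, "dy": 0, "dz": 0, "ax": 0, "ay": 0, "az": 0, "grip": 1},
  {"dx": 0, "dy": 0, "dz": 0, "ax": 0, "ay": 0, "az": 0, "grip": 1},
])

```text
clock: 3.67
position: [0.4893, 0.1756, 0.1875]
ee_rot: [0.002, 0.11, 0.994, 0.001]
contact_force: [-1.6, -1.1, 12.6]
width: 0.0091
gripper_force: 37.1
```

Emit:
jog_arm([
  {"dx": 0, "dy": 0, "dz": -10, "ax": 0, "ay": 0, "az": 0, "grip": 1},
  {"dx": 0, "dy": 0, "dz": -30, "ax": 0, "ay": 0, "az": 0, "grip": 1},
  {"dx": 0, "dy": 0, "dz": -30, "ax": 0, "ay": 0, "az": 0, "grip": 1},
  {"dx": 0, "dy": 0, "dz": -30, "ax": 0, "ay": 0, "az": 0, "grip": 1},
  {"dx": 0, "dy": 0, "dz": -30, "ax": 0, "ay": 0, "az": 0, "grip": 1},
  {"dx": 0, "dy": 0, "dz": -10, "ax": 0, "ay": 0, "az": 0, "grip": 1},
  {"dx": 0, "dy": 0, "dz": 0, "ax": 0, "ay": 0, "az": 0, "grip": 1},
  {"dx": 0, "dy": 0, "dz": 0, "ax": 0, "ay": 0, "az": 0, "grip": 1},
])

```text
clock: 4.33
position: [0.4879, 0.1751, 0.3246]
ee_rot: [0.0, 0.11, 0.994, 0.0]
contact_force: [-0.3, -0.0, -2.2]
width: 0.0056
gripper_force: 49.8
```

```bash
python3 - <<'E'
from rig import imaging,sensors
from h import *
ims=[]
for n in('side','wrist'):
    d=imaging.get_image(n); pickle.dump(d,open(n+'4.pkl','wb')); ims.append(cv2.resize(d['image'][:,:,::-1],(400,300),interpolation=cv2.INTER_AREA))
cv2.imwrite('pics/c4.png',np.hstack(ims))
s=sensors.get_state(); print(s['position'],s['ee_rot'],s['contact_force'],s['width'])
E
```

```text
[0.48743379 0.17499825 0.32284319] [-1.81434118e-03  1.09663957e-01  9.93966890e-01 -5.87781929e-04] [ 0.24002161  0.11464419 -2.39870467] 0.00501970367966767
```

View pics/c4.png

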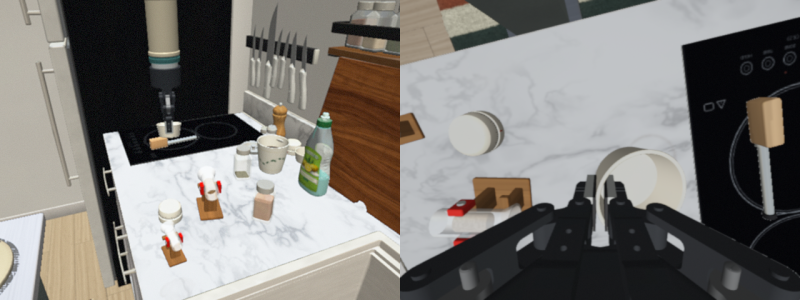

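The dish is held by its wall, with the rim spanning about (597–687,147–222) in the right half. The grip width shrank from 9 to 5 mm, so I'll work out how deep the pads sit from the apparent rim size.

```bash
python3 - <<'E'
from h import *
np.set_printoptions(precision=4,suppress=True)
W=pickle.load(open('wrist4.pkl','rb')); S4=pickle.load(open('side4.pkl','rb'))
p=np.array([.4875,.175]); c=p+.030*np.array([.225,.974])
for zz in (.155,.165,.175,.185,.195):
    l=proj(W,np.r_[c-.033*np.array([.225,.974]),zz])[0]; r=proj(W,np.r_[c+.033*np.array([.225,.974]),zz])[0]
    print(zz,l,r,'side c',proj(S4,np.r_[c,zz])[0])
a=W['image'][170:380,290:570,::-1]; b=S4['image'][150:240,220:320,::-1]
o=np.zeros((420,800,3),np.uint8); o[:,:560]=cv2.resize(a,None,fx=2,fy=2)[:420]; o[:216,560:800]=cv2.resize(b,None,fx=2.4,fy=2.4)
cv2.imwrite('pics/c5.png',o)
E
```

```text
0.155 [312.155  303.5513] [458.9514 304.5351] side c [269.871  203.1884]
0.165 [311.627  314.2863] [468.4456 315.3279] side c [269.5291 197.7758]
0.175 [311.0215 326.5959] [479.331  327.7023] side c [269.1833 192.3021]
0.185 [310.3201 340.854 ] [491.9378 342.0335] side c [268.8336 186.7663]
0.195 [309.4982 357.563 ] [506.7093 358.8254] side c [268.48   181.1672]
```

View pics/c5.png

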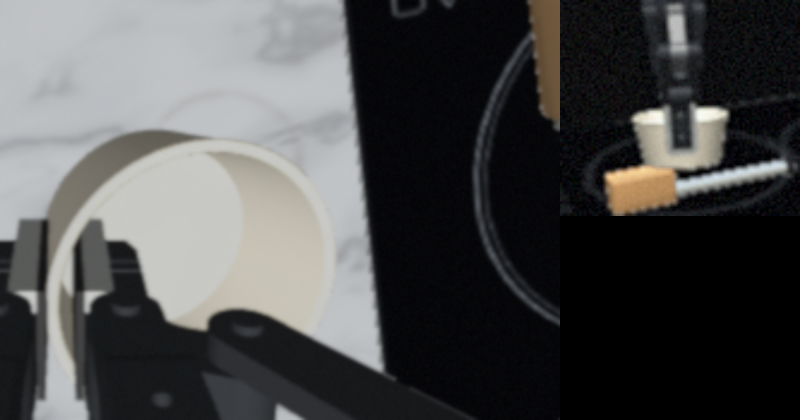

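The dish is level and held about 5 mm lower on the pads than at the grasp; its rim is at about 0.16 in both views. I'll carry it over to the spot beyond the plain end.

Emit:
jog_arm([
  {"dx": 0, "dy": 0, "dz": -12, "ax": 0, "ay": 0, "az": 0, "grip": 1},
  {"dx": -7, "dy": -15, "dz": -8, "ax": 0, "ay": 0, "az": 0, "grip": 1},
  {"dx": -7, "dy": -25.3, "dz": 0, "ax": 0, "ay": 0, "az": 0, "grip": 1},
  {"dx": -7, "dy": -25.3, "dz": 0, "ax": 0, "ay": 0, "az": 0, "grip": 1},
  {"dx": -7, "dy": -25.3, "dz": 0, "ax": 0, "ay": 0, "az": 0, "grip": 1},
  {"dx": -7, "dy": -25.3, "dz": 0, "ax": 0, "ay": 0, "az": 0, "grip": 1},
  {"dx": -7, "dy": -25.3, "dz": 0, "ax": 0, "ay": 0, "az": 0, "grip": 1},
  {"dx": -7, "dy": -25.3, "dz": 0, "ax": 0, "ay": 0, "az": 0, "grip": 1},
  {"dx": -7, "dy": -25.3, "dz": 0, "ax": 0, "ay": 0, "az": 0, "grip": 1},
  {"dx": -7, "dy": -25.3, "dz": 0, "ax": 0, "ay": 0, "az": 0, "grip": 1},
  {"dx": -7, "dy": -25.3, "dz": 0, "ax": 0, "ay": 0, "az": 0, "grip": 1},
  {"dx": -7, "dy": -25.3, "dz": 0, "ax": 0, "ay": 0, "az": 0, "grip": 1},
  {"dx": -7, "dy": -25.3, "dz": 0, "ax": 0, "ay": 0, "az": 0, "grip": 1},
  {"dx": 0, "dy": -10.3, "dz": 0, "ax": 0, "ay": 0, "az": 0, "grip": 1},
  {"dx": 0, "dy": 0, "dz": 0, "ax": 0, "ay": 0, "az": 0, "grip": 1},
  {"dx": 0, "dy": 0, "dz": 0, "ax": 0, "ay": 0, "az": 0, "grip": 1},
])

```text
clock: 5.77
position: [0.5036, -0.1392, 0.3431]
ee_rot: [-0.002, 0.11, 0.994, 0.001]
contact_force: [0.1, 0.5, -1.2]
width: 0.0053
gripper_force: 49.7
```

Emit:
jog_arm([
  {"dx": 0, "dy": 0, "dz": 25, "ax": 0, "ay": 0, "az": 0, "grip": 1},
  {"dx": 0, "dy": 0, "dz": 30, "ax": 0, "ay": 0, "az": 0, "grip": 1},
  {"dx": 0, "dy": 0, "dz": 30, "ax": 0, "ay": 0, "az": 0, "grip": 1},
  {"dx": 0, "dy": 0, "dz": 25, "ax": 0, "ay": 0, "az": 0, "grip": 1},
  {"dx": 0, "dy": 0, "dz": 15, "ax": 0, "ay": 0, "az": 0, "grip": 1},
  {"dx": 0, "dy": 0, "dz": 10, "ax": 0, "ay": 0, "az": 0, "grip": 1},
  {"dx": 0, "dy": 0, "dz": 0, "ax": 0, "ay": 0, "az": 0, "grip": 1},
  {"dx": 0, "dy": 0, "dz": 0, "ax": 0, "ay": 0, "az": 0, "grip": 1},
])

```text
clock: 6.43
position: [0.5042, -0.1385, 0.2096]
ee_rot: [-0.0, 0.109, 0.994, 0.0]
contact_force: [-0.2, 0.3, -1.6]
width: 0.0052
gripper_force: 49.7
```

```bash
python3 - <<'E'
from rig import imaging,sensors
from h import *
np.set_printoptions(precision=4,suppress=True)
d=imaging.get_image('side'); pickle.dump(d,open('side6.pkl','wb'))
t=imaging.get_image('top'); pickle.dump(t,open('top6.pkl','wb'))
o=np.zeros((520,800,3),np.uint8)
a=cv2.resize(d['image'][240:440,230:430,::-1],None,fx=2.4,fy=2.4,interpolation=cv2.INTER_CUBIC); o[:480,:480]=a
b=cv2.resize(t['image'][215:345,340:470,::-1],None,fx=2.4,fy=2.4,interpolation=cv2.INTER_CUBIC); o[:312,485:797]=b
cv2.imwrite('pics/c6.png',o)
s=sensors.get_state(); print(s['position'],s['contact_force'],proj(d,[[.5084,-.1085,.034],[.5084,-.1085,0]]))
E
```

```text
[ 0.5048 -0.1391  0.2108] [-0.1129 -0.3349 -0.1519] [[352.5015 374.7584]
 [351.9672 394.2475]]
```

View pics/c6.png

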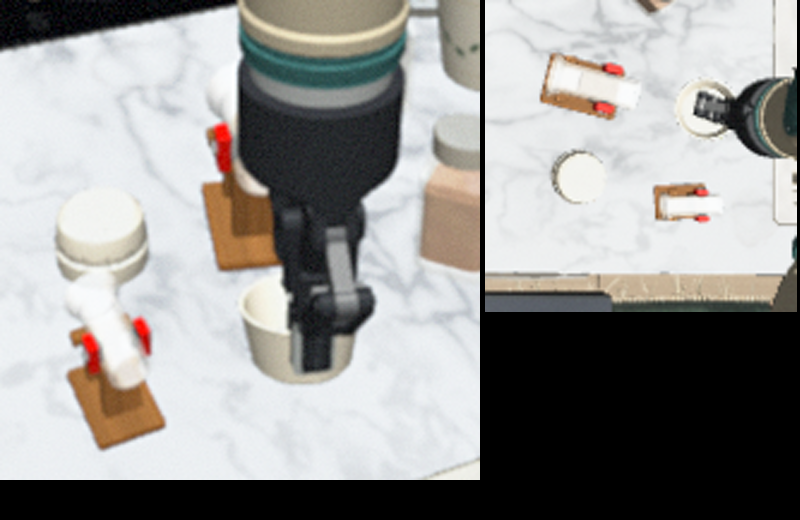

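The dish hangs just above the worktop beyond the plain end. Its centre in the top crop is about (705,108), its foot's lower edge is at row 380 in the side crop, and the tube exit is at about (640,93). I'll compute the remaining slide relative to the press from the same camera. That was my tenth and last picture, so from here I go by image code and numbers.

```bash
python3 - <<'E'
from h import *
np.set_printoptions(precision=4,suppress=True)
t=pickle.load(open('top6.pkl','rb')); f=lambda u,v:(340+(u-485)/2.4,215+v/2.4)
for z in(.034,.045): print(onz(t,*f(705,108),z))
print('exit',onz(t,*f(641,96),.08))
D=pickle.load(open('side6.pkl','rb'))
th=np.linspace(0,6.28,60)
for z in (0,.005,.01): print(z,proj(D,np.c_[.5115+.028*np.cos(th),-.1098+.028*np.sin(th),0*th+z])[:,1].max(), proj(D,np.c_[.5115+.033*np.cos(th),-.1098+.033*np.sin(th),0*th+z+.034])[:,0].min())
E
```

```text
[ 0.5137 -0.116   0.034 ]
[ 0.5137 -0.1129  0.045 ]
exit [ 0.5252 -0.0367  0.08  ]
0 410.7301756302754 329.57491908576566
0.005 407.8697477327434 329.5704687782535
0.01 404.9876087909223 329.5659852369021
```

Emit:
jog_arm([
  {"dx": 2, "dy": 8, "dz": 0, "ax": 0, "ay": 0, "az": 0, "grip": 1},
  {"dx": 2, "dy": 12, "dz": 0, "ax": 0, "ay": 0, "az": 0, "grip": 1},
  {"dx": 0, "dy": 12, "dz": 0, "ax": 0, "ay": 0, "az": 0, "grip": 1},
  {"dx": 0, "dy": 12, "dz": 0, "ax": 0, "ay": 0, "az": 0, "grip": 1},
  {"dx": 0, "dy": 9, "dz": 0, "ax": 0, "ay": 0, "az": 0, "grip": 1},
  {"dx": 0, "dy": 0, "dz": 0, "ax": 0, "ay": 0, "az": 0, "grip": 1},
  {"dx": 0, "dy": 0, "dz": 0, "ax": 0, "ay": 0, "az": 0, "grip": 1},
])

```text
clock: 7.12
position: [0.5119, -0.0859, 0.2098]
ee_rot: [0.0, 0.109, 0.994, -0.0]
contact_force: [0.6, 0.3, -1.5]
width: 0.0052
gripper_force: 49.8
```

Emit:
jog_arm([
  {"dx": 0, "dy": 0, "dz": 4, "ax": 0, "ay": 0, "az": 0, "grip": 1},
  {"dx": 0, "dy": 0, "dz": 2, "ax": 0, "ay": 0, "az": 0, "grip": 1},
  {"dx": 0, "dy": 0, "dz": 0, "ax": 0, "ay": 0, "az": 0, "grip": 1},
  {"dx": 0, "dy": 0, "dz": 0, "ax": 0, "ay": 0, "az": 0, "grip": 1},
])

```text
clock: 7.45
position: [0.5116, -0.0872, 0.2033]
ee_rot: [-0.0, 0.11, 0.994, 0.0]
contact_force: [0.5, -0.4, -0.9]
width: 0.0055
gripper_force: 49.7
```

Emit:
jog_arm([
  {"dx": 0, "dy": 0, "dz": 2, "ax": 0, "ay": 0, "az": 0, "grip": 1},
  {"dx": 0, "dy": 0, "dz": 1, "ax": 0, "ay": 0, "az": 0, "grip": 1},
  {"dx": 0, "dy": 0, "dz": 0, "ax": 0, "ay": 0, "az": 0, "grip": 1},
  {"dx": 0, "dy": 0, "dz": 0, "ax": 0, "ay": 0, "az": 0, "grip": 1},
])

```text
clock: 7.78
position: [0.5117, -0.0869, 0.2006]
ee_rot: [-0.0, 0.11, 0.994, 0.0]
contact_force: [0.4, 0.5, -1.7]
width: 0.0052
gripper_force: 49.7
```

Emit:
jog_arm([
  {"dx": 0, "dy": 0, "dz": 2, "ax": 0, "ay": 0, "az": 0, "grip": 1},
  {"dx": 0, "dy": 0, "dz": 1, "ax": 0, "ay": 0, "az": 0, "grip": 1},
  {"dx": 0, "dy": 0, "dz": 0, "ax": 0, "ay": 0, "az": 0, "grip": 1},
  {"dx": 0, "dy": 0, "dz": 0, "ax": 0, "ay": 0, "az": 0, "grip": 1},
])

```text
clock: 8.12
position: [0.5119, -0.087, 0.198]
ee_rot: [0.0, 0.11, 0.994, -0.0]
contact_force: [-0.5, -1.7, 2.0]
width: 0.0055
gripper_force: 51.3
```

Emit:
jog_arm([
  {"dx": 0, "dy": 0, "dz": 1, "ax": 0, "ay": 0, "az": 0, "grip": 1},
  {"dx": 0, "dy": 0, "dz": 0, "ax": 0, "ay": 0, "az": 0, "grip": 0.9},
  {"dx": 0, "dy": 0, "dz": 0, "ax": 0, "ay": 0, "az": 0, "grip": 0.8},
  {"dx": 0, "dy": 0, "dz": 0, "ax": 0, "ay": 0, "az": 0, "grip": 0.75},
  {"dx": 0, "dy": 0, "dz": 0, "ax": 0, "ay": 0, "az": 0, "grip": 0.75},
  {"dx": 0, "dy": 0, "dz": -8, "ax": 0, "ay": 0, "az": 0, "grip": 0.75},
  {"dx": 0, "dy": 0, "dz": -20, "ax": 0, "ay": 0, "az": 0, "grip": 0.75},
  {"dx": 0, "dy": 0, "dz": -20, "ax": 0, "ay": 0, "az": 0, "grip": 0.75},
  {"dx": 0, "dy": 0, "dz": -30, "ax": 0, "ay": 0, "az": 0, "grip": 0.75},
  {"dx": 0, "dy": 0, "dz": -30, "ax": 0, "ay": 0, "az": 0, "grip": 0.75},
  {"dx": 0, "dy": 0, "dz": -30, "ax": 0, "ay": 0, "az": 0, "grip": 0.75},
  {"dx": 0, "dy": 0, "dz": -30, "ax": 0, "ay": 0, "az": 0, "grip": 0.75},
  {"dx": 0, "dy": 0, "dz": -25, "ax": 0, "ay": 0, "az": 0, "grip": 0.75},
  {"dx": 0, "dy": 0, "dz": 0, "ax": 0, "ay": 0, "az": 0, "grip": 0.75},
  {"dx": 0, "dy": 0, "dz": 0, "ax": 0, "ay": 0, "az": 0, "grip": 0.75},
])

```text
clock: 9.37
position: [0.5119, -0.0867, 0.3918]
ee_rot: [0.002, 0.11, 0.994, -0.0]
contact_force: [-0.7, -0.0, -0.0]
width: 0.0215
gripper_force: 0.0
```

```bash
python3 - <<'E'
from rig import imaging,sensors
from h import *
np.set_printoptions(precision=4,suppress=True)
d=imaging.get_image('wrist'); pickle.dump(d,open('w7.pkl','wb'))
D=imaging.get_image('side'); pickle.dump(D,open('side7.pkl','wb'))
s=sensors.get_state(); print(s['position'],s['ee_rot'],s['width'])
c=np.array([.5185,-.0578]); yv=np.array([.225,.974]); xv=np.array([-.974,.225]); p0=proj(d,np.r_[c,.034])[0]; print('pred centre',p0)
g=cv2.cvtColor(d['image'],cv2.COLOR_RGB2GRAY)
# side-camera: foreground difference from the first picture, column/row box on the worktop
df=cv2.absdiff(D['image'],S['image']).max(2)>35
m=np.zeros_like(df); m[300:400,300:420]=1; n,l,st,ce=cv2.connectedComponentsWithStats((df&m).astype(np.uint8)); print([a.tolist() for a in st[1:] if a[4]>80])
th=np.linspace(0,6.28,90)
for z,r in((0,.028),(.034,.033)):
    q=proj(D,np.c_[c[0]+r*np.cos(th),c[1]+r*np.sin(th),0*th+z]); print('pred',z,q.min(0),q.max(0))
c1=cv2.HoughCircles(cv2.medianBlur(g,3),cv2.HOUGH_GRADIENT,1,20,param1=100,param2=25,minRadius=25,maxRadius=75); print(c1[0][:8] if c1 is not None else None, 'f',d['K'][0,0])
E
```

```text
[ 0.5112 -0.0865  0.3892] [-0.0007  0.1096  0.994   0.0003] 0.021060904163216636
pred centre [348.9342 215.3756]
[[321, 336, 37, 26, 538], [358, 346, 9, 17, 92], [323, 361, 44, 24, 556]]
pred 0 [323.7656 354.2464] [363.2324 381.7705]
pred 0.034 [320.0053 333.6622] [367.6194 365.2024]
[[340.5 215.5  29.6]
 [416.5 114.5  34.9]
 [597.5 443.5  37.3]
 [638.5 386.5  36.2]] f 335.5114358791961
```

```bash
python3 - <<'E'
from h import *
np.set_printoptions(precision=1,suppress=True)
d=pickle.load(open('w7.pkl','rb')); g=cv2.cvtColor(d['image'],cv2.COLOR_RGB2GRAY)
c=np.array([.5185,-.0578]); yv=np.array([.225,.974]); xv=np.array([-.974,.225])
for z,r in((.034,.033),(.034,.027),(.005,.024)): print(z,[proj(d,np.r_[c+k*r*v,z])[0] for v,k in((yv,-1),(yv,1),(xv,-1),(xv,1))])
ex=np.array([.5364-.0101,.0128-.0438]); print('exit top/bot',proj(d,[[*ex,.0915],[*ex,.0585]]))
print(g[215,290:400:2].tolist()); print(g[165:270:2,335].tolist())
ims=g[170:260,290:400]; e=cv2.Canny(ims,30,80); 
pts=np.argwhere(e)[:,::-1]+[290,170]
# robust circle fit for left/top/bottom arcs
best=None
rng=np.random.default_rng(0)
for rr in (29,30,31,32,33):
  for cx in np.arange(325,365,1):
    for cy in np.arange(205,226,1):
      D=abs(np.hypot(*(pts-[cx,cy]).T)-rr); n=(D<.8).sum()
      if best is None or n>best[0]: best=(n,cx,cy,rr)
print(best)
E
```

```text
0.034 [array([315.7, 215.1]), array([382.2, 215.6]), array([347.9, 247.2]), array([350. , 181.8])]
0.034 [array([321.7, 215.2]), array([376.1, 215.6]), array([348.1, 241.5]), array([349.8, 188.1])]
0.005 [array([324.3, 209.7]), array([369., 210.]), array([346. , 231.5]), array([347.3, 187.4])]
exit top/bot [[388.4 231.7]
 [381.3 222.7]]
[157, 155, 154, 154, 154, 154, 152, 150, 150, 159, 141, 103, 102, 125, 163, 166, 166, 165, 166, 166, 167, 166, 167, 166, 166, 166, 166, 166, 166, 166, 166, 166, 166, 165, 166, 166, 154, 135, 134, 134, 136, 157, 150, 121, 86, 92, 91, 104, 148, 154, 161, 172, 173, 172, 168]
[156, 156, 156, 154, 150, 150, 149, 149, 149, 142, 161, 114, 157, 165, 165, 166, 166, 166, 166, 166, 166, 166, 166, 166, 166, 167, 166, 166, 166, 167, 166, 167, 166, 167, 159, 128, 129, 130, 130, 131, 146, 162, 155, 157, 157, 157, 157, 157, 156, 156, 156, 157, 156]
(np.int64(183), np.int64(341), np.int64(215), 30)
```

The measured rim spans columns 308–375, centred at 341, where I predicted 349. The dish therefore stands about 8 mm too far out. I'll lower the slightly open fingers astride the wall and push it about 7 mm in.

Emit:
jog_arm([
  {"dx": 0, "dy": -8, "dz": 20, "ax": 0, "ay": 0, "az": 0, "grip": 0.75},
  {"dx": 0, "dy": 0, "dz": 35, "ax": 0, "ay": 0, "az": 0, "grip": 0.75},
  {"dx": 0, "dy": 0, "dz": 35, "ax": 0, "ay": 0, "az": 0, "grip": 0.75},
  {"dx": 0, "dy": 0, "dz": 35, "ax": 0, "ay": 0, "az": 0, "grip": 0.75},
  {"dx": 0, "dy": 0, "dz": 20, "ax": 0, "ay": 0, "az": 0, "grip": 0.75},
  {"dx": 0, "dy": 0, "dz": 0, "ax": 0, "ay": 0, "az": 0, "grip": 0.75},
  {"dx": 0, "dy": 0, "dz": 20, "ax": 0, "ay": 0, "az": 0, "grip": 0.75},
  {"dx": 0, "dy": 0, "dz": 20, "ax": 0, "ay": 0, "az": 0, "grip": 0.75},
  {"dx": 0, "dy": 0, "dz": 10, "ax": 0, "ay": 0, "az": 0, "grip": 0.75},
  {"dx": 0, "dy": 0, "dz": 0, "ax": 0, "ay": 0, "az": 0, "grip": 0.75},
  {"dx": 0, "dy": 0, "dz": 0, "ax": 0, "ay": 0, "az": 0, "grip": 0.75},
])

```text
clock: 10.38
position: [0.5101, -0.0946, 0.1949]
ee_rot: [-0.0, 0.11, 0.994, 0.0]
contact_force: [1.1, -0.5, -0.1]
width: 0.0215
gripper_force: 0.0
```

No contact on the way down. Now pushing in, then backing off and rising.

Emit:
jog_arm([
  {"dx": 0, "dy": 4, "dz": 0, "ax": 0, "ay": 0, "az": 0, "grip": 0.75},
  {"dx": 0, "dy": 3, "dz": 0, "ax": 0, "ay": 0, "az": 0, "grip": 0.75},
  {"dx": 0, "dy": 2, "dz": 0, "ax": 0, "ay": 0, "az": 0, "grip": 0.75},
  {"dx": 0, "dy": 2, "dz": 0, "ax": 0, "ay": 0, "az": 0, "grip": 0.75},
  {"dx": 0, "dy": 2, "dz": 0, "ax": 0, "ay": 0, "az": 0, "grip": 0.75},
  {"dx": 0, "dy": 1, "dz": 0, "ax": 0, "ay": 0, "az": 0, "grip": 0.75},
  {"dx": 0, "dy": 0, "dz": 0, "ax": 0, "ay": 0, "az": 0, "grip": 0.75},
  {"dx": 0, "dy": -3, "dz": 0, "ax": 0, "ay": 0, "az": 0, "grip": 0.75},
  {"dx": 0, "dy": -3, "dz": 0, "ax": 0, "ay": 0, "az": 0, "grip": 0.75},
  {"dx": 0, "dy": 0, "dz": 0, "ax": 0, "ay": 0, "az": 0, "grip": 0.75},
  {"dx": 0, "dy": 0, "dz": -15, "ax": 0, "ay": 0, "az": 0, "grip": 0.75},
  {"dx": 0, "dy": 0, "dz": -30, "ax": 0, "ay": 0, "az": 0, "grip": 0.75},
  {"dx": 0, "dy": 0, "dz": -35, "ax": 0, "ay": 0, "az": 0, "grip": 0.75},
  {"dx": 0, "dy": 0, "dz": -35, "ax": 0, "ay": 0, "az": 0, "grip": 0.75},
  {"dx": 0, "dy": 0, "dz": -35, "ax": 0, "ay": 0, "az": 0, "grip": 0.75},
  {"dx": 0, "dy": 0, "dz": -35, "ax": 0, "ay": 0, "az": 0, "grip": 0.75},
  {"dx": 0, "dy": 0, "dz": -15, "ax": 0, "ay": 0, "az": 0, "grip": 0.75},
  {"dx": 0, "dy": 0, "dz": 0, "ax": 0, "ay": 0, "az": 0, "grip": 0.75},
  {"dx": 0, "dy": 0, "dz": 0, "ax": 0, "ay": 0, "az": 0, "grip": 0.75},
])

```text
clock: 11.97
position: [0.5116, -0.0867, 0.3952]
ee_rot: [0.001, 0.11, 0.994, 0.0]
contact_force: [0.7, -0.1, 0.2]
width: 0.0214
gripper_force: 0.0
```

```bash
python3 - <<'E'
from rig import imaging,sensors
from h import *
np.set_printoptions(precision=4,suppress=True)
d=imaging.get_image('wrist'); pickle.dump(d,open('w8.pkl','wb'))
D=imaging.get_image('side'); pickle.dump(D,open('side8.pkl','wb'))
s=sensors.get_state(); print(s['position'],s['ee_rot'],s['width'])
g=cv2.cvtColor(d['image'],cv2.COLOR_RGB2GRAY)
p=proj(d,[[.5185,-.0578,.034]])[0]; print('pred x=72 centre',p, 'exit',proj(d,[[.5263,-.031,.075]]))
e=cv2.Canny(g,30,80); pts=np.argwhere(e)[:,::-1]; pts=pts[np.hypot(*(pts-p).T)<60]
b=max(((abs(np.hypot(*(pts-[cx,cy]).T)-rr)<.8).sum(),cx,cy,rr) for rr in (29,30,31,32,33,34) for cx in np.arange(p[0]-20,p[0]+15) for cy in np.arange(p[1]-12,p[1]+12)); print(b, onz(d,b[1],b[2],.034))
df=cv2.absdiff(D['image'],S['image']).max(2)>35
m=np.zeros_like(df); m[300:400,300:420]=1; n,l,st,ce=cv2.connectedComponentsWithStats((df&m).astype(np.uint8)); print([a.tolist() for a in st[1:] if a[4]>60])
E
```

```text
[ 0.5111 -0.0866  0.3931] [-0.0016  0.1097  0.994   0.0005] 0.02161488672689857
pred x=72 centre [348.5758 215.9575] exit [[383.8431 227.3109]]
(np.int64(186), np.float64(347.57579557382286), np.float64(215.95750820663858), 30) [ 0.5183 -0.0588  0.034 ]
[[320, 333, 46, 27, 741], [322, 357, 44, 24, 555]]
```

The dish is now centred about 73 mm along the press, which puts its inside (46–100 mm) around the 67 mm drop point, with its foot clear of the cradle. Now the pusher.

Emit:
jog_arm([
  {"dx": 7.1, "dy": 28.6, "dz": 0, "ax": 0, "ay": 0, "az": 0, "grip": 0.4},
  {"dx": 7.1, "dy": 28.6, "dz": 0, "ax": 0, "ay": 0, "az": 0, "grip": 0.4},
  {"dx": 7.1, "dy": 28.6, "dz": 0, "ax": 0, "ay": 0, "az": 0, "grip": 0.4},
  {"dx": 7.1, "dy": 28.6, "dz": 0, "ax": 0, "ay": 0, "az": 0, "grip": 0.4},
  {"dx": 7.1, "dy": 28.6, "dz": 0, "ax": 0, "ay": 0, "az": 0, "grip": 0.4},
  {"dx": 7.1, "dy": 28.6, "dz": 0, "ax": 0, "ay": 0, "az": 0, "grip": 0.4},
  {"dx": 7.1, "dy": 28.6, "dz": 0, "ax": 0, "ay": 0, "az": 0, "grip": 0.4},
  {"dx": 7.1, "dy": 28.6, "dz": 0, "ax": 0, "ay": 0, "az": 0, "grip": 0.4},
  {"dx": 7.1, "dy": 28.6, "dz": 0, "ax": 0, "ay": 0, "az": 0, "grip": 0.4},
  {"dx": 7.1, "dy": 28.6, "dz": 0, "ax": 0, "ay": 0, "az": 0, "grip": 0.4},
  {"dx": 7.1, "dy": 28.6, "dz": 0, "ax": 0, "ay": 0, "az": 0, "grip": 0.4},
  {"dx": 7.1, "dy": 28.6, "dz": 0, "ax": 0, "ay": 0, "az": 0, "grip": 0.4},
  {"dx": 7.1, "dy": 28.6, "dz": 0, "ax": 0, "ay": 0, "az": 0, "grip": 0.4},
  {"dx": 7.1, "dy": 28.6, "dz": 0, "ax": 0, "ay": 0, "az": 0, "grip": 0.4},
  {"dx": 7.1, "dy": 28.6, "dz": 0, "ax": 0, "ay": 0, "az": 0, "grip": 0.4},
  {"dx": 7.1, "dy": 28.6, "dz": 0, "ax": 0, "ay": 0, "az": 0, "grip": 0.4},
  {"dx": 0, "dy": 0, "dz": 30, "ax": 0, "ay": 0, "az": -0.93, "grip": 0.4},
  {"dx": 0, "dy": 0, "dz": 30, "ax": 0, "ay": 0, "az": -0.93, "grip": 0.4},
  {"dx": 0, "dy": 0, "dz": 30, "ax": 0, "ay": 0, "az": -0.93, "grip": 0.4},
  {"dx": 0, "dy": 0, "dz": 0, "ax": 0, "ay": 0, "az": 0, "grip": 0.4},
])

```text
clock: 13.73
position: [0.4979, 0.3833, 0.2961]
ee_rot: [-0.007, -0.037, 0.999, -0.004]
contact_force: [-1.3, -0.7, -1.6]
width: 0.0514
gripper_force: 0.0
```

Emit:
jog_arm([
  {"dx": 0, "dy": 0, "dz": 0, "ax": 0, "ay": 0, "az": 0, "grip": 0.4},
  {"dx": 0, "dy": 0, "dz": 0, "ax": 0, "ay": 0, "az": 0, "grip": 0.4},
])

```text
clock: 13.9
position: [0.5011, 0.3847, 0.305]
ee_rot: [0.0, -0.035, 0.999, 0.0]
contact_force: [0.3, 0.0, 0.8]
width: 0.0514
gripper_force: 0.0
```

```bash
python3 - <<'E'
from rig import imaging,sensors
from h import *
np.set_printoptions(precision=4,suppress=True)
d=imaging.get_image('wrist'); pickle.dump(d,open('w9.pkl','wb'))
s=sensors.get_state(); print(s['position'],s['ee_rot'],s['width'])
hsv=cv2.cvtColor(d['image'],cv2.COLOR_RGB2HSV)
m=cv2.inRange(hsv,(8,60,90),(25,255,255)); n,l,st,ce=cv2.connectedComponentsWithStats(m); i=1+st[1:,4].argmax(); print(st[i],ce[i])
print('pred', proj(d,[[.533,.386,.04],[.473,.382,.04],[.503,.384,.04],[.653,.394,.015]]))
pts=np.argwhere(l==i)[:,::-1].astype(np.float32); r=cv2.minAreaRect(pts); bx=cv2.boxPoints(r); print(r); print(np.array([onz(d,*b,.04) for b in bx]))
cv2.imwrite('pics/m.png',(l==i)*255)
for rr in range(st[i][1],st[i][1]+st[i][3],12):
    c=np.where(l[rr]==i)[0]; print(rr,c.min(),c.max(),end='; ')
E
```

```text
[0.5013 0.3848 0.3061] [ 0.001  -0.0353  0.9994  0.0006] 0.05134125804658687
[ 308  200   32   84 2505] [323.5701 241.1194]
pred [[317.734  283.3927]
 [317.8982 204.0672]
 [317.8134 245.0465]
 [317.6334 393.9299]]
((323.5, 241.5), (83.0, 31.0), 90.0)
[[0.4706 0.3749 0.04  ]
 [0.4691 0.3966 0.04  ]
 [0.5316 0.4019 0.04  ]
 [0.5332 0.3787 0.04  ]]
200 313 334; 212 309 339; 224 308 339; 236 308 339; 248 309 338; 260 309 338; 272 309 338; [ WARN:0@0.651] global loadsave.cpp:1063 imwrite_ Unsupported depth image for selected encoder is fallbacked to CV_8U.
```

The handle lies parallel to the fingers, at column 323 against 318 expected, so it needs a shift of about 3 mm. Descending and gripping.

Emit:
jog_arm([
  {"dx": 0, "dy": 3, "dz": 20, "ax": 0, "ay": 0, "az": 0, "grip": 0.4},
  {"dx": 0, "dy": 0, "dz": 30, "ax": 0, "ay": 0, "az": 0, "grip": 0.4},
  {"dx": 0, "dy": 0, "dz": 30, "ax": 0, "ay": 0, "az": 0, "grip": 0.4},
  {"dx": 0, "dy": 0, "dz": 20, "ax": 0, "ay": 0, "az": 0, "grip": 0.4},
  {"dx": 0, "dy": 0, "dz": 12, "ax": 0, "ay": 0, "az": 0, "grip": 0.4},
  {"dx": 0, "dy": 0, "dz": 8, "ax": 0, "ay": 0, "az": 0, "grip": 0.4},
  {"dx": 0, "dy": 0, "dz": 0, "ax": 0, "ay": 0, "az": 0, "grip": 0.4},
  {"dx": 0, "dy": 0, "dz": 0, "ax": 0, "ay": 0, "az": 0, "grip": 0.5},
  {"dx": 0, "dy": 0, "dz": 0, "ax": 0, "ay": 0, "az": 0, "grip": 0.6},
  {"dx": 0, "dy": 0, "dz": 0, "ax": 0, "ay": 0, "az": 0, "grip": 0.7},
  {"dx": 0, "dy": 0, "dz": 0, "ax": 0, "ay": 0, "az": 0, "grip": 0.8},
  {"dx": 0, "dy": 0, "dz": 0, "ax": 0, "ay": 0, "az": 0, "grip": 1},
  {"dx": 0, "dy": 0, "dz": 0, "ax": 0, "ay": 0, "az": 0, "grip": 1},
  {"dx": 0, "dy": 0, "dz": 0, "ax": 0, "ay": 0, "az": 0, "grip": 1},
], grip_force=70)

```text
clock: 15.12
position: [0.501, 0.3879, 0.1864]
ee_rot: [0.001, -0.036, 0.999, 0.001]
contact_force: [-1.0, -0.2, 6.3]
width: 0.0207
gripper_force: 69.6
```

Emit:
jog_arm([
  {"dx": 0, "dy": 0, "dz": -10, "ax": 0, "ay": 0, "az": 0, "grip": 1},
  {"dx": 0, "dy": 0, "dz": -30, "ax": 0, "ay": 0, "az": 0, "grip": 1},
  {"dx": 0, "dy": 0, "dz": -30, "ax": 0, "ay": 0, "az": 0.85, "grip": 1},
  {"dx": 0, "dy": 0, "dz": -30, "ax": 0, "ay": 0, "az": 1, "grip": 1},
  {"dx": 0, "dy": 0, "dz": -30, "ax": 0, "ay": 0, "az": 1, "grip": 1},
  {"dx": 0, "dy": 0, "dz": -20, "ax": 0, "ay": 0, "az": 1, "grip": 1},
  {"dx": 0, "dy": 0, "dz": 0, "ax": 0, "ay": 0, "az": 1, "grip": 1},
  {"dx": 0, "dy": 0, "dz": 0, "ax": 0, "ay": 0, "az": 1, "grip": 1},
  {"dx": 0, "dy": 0, "dz": 0, "ax": 0, "ay": 0, "az": 1, "grip": 1},
  {"dx": 0, "dy": 0, "dz": 0, "ax": 0, "ay": 0, "az": 1, "grip": 1},
  {"dx": 0, "dy": 0, "dz": 0, "ax": 0, "ay": 0, "az": 1, "grip": 1},
  {"dx": 0, "dy": 0, "dz": 0, "ax": 0, "ay": 0, "az": 1, "grip": 1},
  {"dx": 0, "dy": 0, "dz": 0, "ax": 0, "ay": 0, "az": 1, "grip": 1},
  {"dx": 0, "dy": 0, "dz": 0, "ax": 0, "ay": 0, "az": 1, "grip": 1},
  {"dx": 0, "dy": 0, "dz": 0, "ax": 0, "ay": 0, "az": 1, "grip": 1},
  {"dx": 0, "dy": 0, "dz": 0, "ax": 0, "ay": 0, "az": 1, "grip": 1},
  {"dx": 0, "dy": 0, "dz": 0, "ax": 0, "ay": 0, "az": 1, "grip": 1},
  {"dx": 0, "dy": 0, "dz": 0, "ax": 0, "ay": 0, "az": 1, "grip": 1},
  {"dx": 0, "dy": 0, "dz": 0, "ax": 0, "ay": 0, "az": 1, "grip": 1},
  {"dx": 0, "dy": 0, "dz": 0, "ax": 0, "ay": 0, "az": 1, "grip": 1},
])

```text
clock: 16.78
position: [0.5001, 0.3874, 0.3351]
ee_rot: [-0.0, 0.784, 0.621, -0.0]
contact_force: [1.1, 0.6, -0.5]
width: 0.021
gripper_force: 68.6
```

Emit:
jog_arm([
  {"dx": -10, "dy": 10, "dz": 0, "ax": 0, "ay": 0, "az": 0, "grip": 1},
  {"dx": -20, "dy": 20, "dz": 0, "ax": 0, "ay": 0, "az": 0, "grip": 1},
  {"dx": -20, "dy": 20, "dz": 0, "ax": 0, "ay": 0, "az": 0, "grip": 1},
  {"dx": -20, "dy": 20, "dz": 0, "ax": 0, "ay": 0, "az": 0, "grip": 1},
  {"dx": -20, "dy": 20, "dz": 0, "ax": 0, "ay": 0, "az": 0, "grip": 1},
  {"dx": -20, "dy": 18, "dz": 0, "ax": 0, "ay": 0, "az": 0, "grip": 1},
  {"dx": -12, "dy": 10, "dz": 0, "ax": 0, "ay": 0, "az": 0, "grip": 1},
  {"dx": 0, "dy": 0, "dz": 0, "ax": 0, "ay": 0, "az": 0, "grip": 1},
  {"dx": 0, "dy": 0, "dz": 0, "ax": 0, "ay": 0, "az": 0, "grip": 1},
])

```text
clock: 17.53
position: [0.5882, 0.2412, 0.3347]
ee_rot: [-0.0, 0.783, 0.622, -0.0]
contact_force: [-0.4, 0.1, -0.9]
width: 0.0211
gripper_force: 68.6
```

Emit:
jog_arm([
  {"dx": 0, "dy": 0, "dz": 15, "ax": 0, "ay": 0, "az": 0, "grip": 1},
  {"dx": 0, "dy": 0, "dz": 25, "ax": 0, "ay": 0, "az": 0, "grip": 1},
  {"dx": 0, "dy": 0, "dz": 25, "ax": 0, "ay": 0, "az": 0, "grip": 1},
  {"dx": 0, "dy": 0, "dz": 15, "ax": 0, "ay": 0, "az": 0, "grip": 1},
  {"dx": 0, "dy": 0, "dz": 8.5, "ax": 0, "ay": 0, "az": 0, "grip": 1},
  {"dx": 0, "dy": 0, "dz": 0, "ax": 0, "ay": 0, "az": 0, "grip": 1},
  {"dx": 0, "dy": 0, "dz": 0, "ax": 0, "ay": 0, "az": 0, "grip": 1},
])

```text
clock: 18.12
position: [0.5879, 0.2431, 0.2465]
ee_rot: [-0.0, 0.782, 0.623, 0.0]
contact_force: [-0.8, 0.9, -0.4]
width: 0.0211
gripper_force: 68.6
```

```bash
python3 - <<'E'
from rig import imaging,sensors
from h import *
np.set_printoptions(precision=4,suppress=True)
s=sensors.get_state(); p=s['position']; print(p,s['ee_rot'])
dd=np.array([-.225,-.974]); tip=np.r_[p[:2]+.15*dd,p[2]-.171]; mid=np.r_[p[:2]+.143*dd,p[2]-.171]
print('tip pred',tip,'mouth',[.5364+.0101,.0128+.0438])
for n in('side','top'):
    d=imaging.get_image(n); pickle.dump(d,open(n+'10.pkl','wb'))
    q=proj(d,mid)[0]; print(n,'head pred',q, 'tip',proj(d,tip)[0],'mouth',proj(d,[[.5465,.0566,.075]])[0])
    g=cv2.cvtColor(d['image'],cv2.COLOR_RGB2GRAY); x,y=q.round().astype(int)
    m=np.zeros_like(g); w=g[y-22:y+22,x-22:x+22]
    print(w[::3,::2].tolist() if n=='x' else '')
    k,l,st,ce=cv2.connectedComponentsWithStats((w<75).astype(np.uint8))
    print([(a.tolist(),(c+[x-22,y-22]).round(1).tolist()) for a,c in zip(st[1:],ce[1:]) if a[4]>12])
E
```

```text
[0.5879 0.2431 0.2465] [-0.0002  0.7819  0.6234  0.0001]
tip pred [0.5541 0.097  0.0755] mouth [0.5465, 0.0566]
side head pred [325.1082 263.675 ] tip [325.7633 265.7844] mouth [330.8809 279.0206]

[([0, 0, 11, 4, 39], [307.6, 243.3]), ([18, 19, 8, 6, 35], [324.1, 263.6])]
top head pred [348.0784 242.0024] tip [350.8267 242.6735] mouth [367.0652 245.9539]

[]
```

```bash
python3 - <<'E'
from h import *
d=pickle.load(open('top10.pkl','rb')); g=cv2.cvtColor(d['image'],cv2.COLOR_RGB2GRAY); g0=cv2.cvtColor(T['image'],cv2.COLOR_RGB2GRAY)
print('cols',list(range(330,360,2)))
for r in range(232,252): print(r,g[r,330:360:2].tolist())
E
```

```text
cols [330, 332, 334, 336, 338, 340, 342, 344, 346, 348, 350, 352, 354, 356, 358]
232 [232, 230, 230, 232, 228, 236, 238, 238, 240, 238, 237, 237, 233, 218, 210]
233 [235, 234, 226, 226, 230, 235, 239, 239, 239, 238, 238, 237, 236, 230, 209]
234 [193, 236, 230, 228, 233, 239, 240, 240, 239, 239, 238, 239, 238, 235, 220]
235 [178, 219, 195, 233, 237, 239, 241, 240, 240, 239, 239, 239, 239, 238, 226]
236 [186, 208, 203, 218, 200, 217, 240, 239, 241, 240, 240, 241, 239, 239, 227]
237 [182, 210, 208, 208, 205, 212, 205, 219, 241, 240, 240, 240, 240, 239, 233]
238 [178, 211, 213, 211, 210, 209, 204, 214, 206, 219, 168, 220, 240, 239, 236]
239 [183, 213, 212, 209, 211, 212, 210, 210, 207, 215, 77, 124, 240, 240, 237]
240 [190, 228, 207, 210, 216, 207, 212, 212, 211, 210, 82, 82, 240, 240, 240]
241 [199, 205, 232, 224, 208, 201, 216, 206, 212, 212, 71, 107, 240, 240, 239]
242 [207, 206, 234, 232, 229, 225, 210, 202, 214, 201, 65, 116, 240, 240, 240]
243 [214, 195, 233, 233, 235, 235, 233, 227, 212, 182, 52, 144, 240, 240, 240]
244 [215, 178, 229, 232, 235, 238, 238, 237, 233, 218, 37, 150, 240, 240, 240]
245 [221, 187, 232, 233, 235, 238, 238, 239, 239, 231, 70, 200, 240, 240, 240]
246 [221, 189, 232, 234, 236, 239, 239, 239, 239, 238, 226, 235, 240, 239, 239]
247 [224, 199, 194, 237, 238, 239, 238, 240, 239, 239, 239, 240, 239, 239, 239]
248 [224, 204, 203, 239, 239, 239, 238, 238, 239, 238, 240, 239, 240, 239, 239]
249 [225, 211, 195, 239, 238, 237, 238, 238, 239, 238, 238, 237, 239, 238, 238]
250 [226, 214, 182, 239, 238, 237, 237, 236, 237, 236, 235, 235, 238, 239, 238]
251 [230, 220, 189, 238, 237, 236, 235, 235, 235, 234, 236, 235, 237, 238, 238]
```

Both views put the head within about 2 mm of the prediction: side (324,263.6) and top (351–352,242). Entering the flare.

Emit:
jog_arm([
  {"dx": -8, "dy": 0, "dz": 0, "ax": 0, "ay": 0, "az": 0, "grip": 1},
  {"dx": -8, "dy": 0, "dz": 0, "ax": 0, "ay": 0, "az": 0, "grip": 1},
  {"dx": -8, "dy": 0, "dz": 0, "ax": 0, "ay": 0, "az": 0, "grip": 1},
  {"dx": -8, "dy": 0, "dz": 0, "ax": 0, "ay": 0, "az": 0, "grip": 1},
  {"dx": -8, "dy": 0, "dz": 0, "ax": 0, "ay": 0, "az": 0, "grip": 1},
  {"dx": -6, "dy": 0, "dz": 0, "ax": 0, "ay": 0, "az": 0, "grip": 1},
  {"dx": -4, "dy": 0, "dz": 0, "ax": 0, "ay": 0, "az": 0, "grip": 1},
  {"dx": -4, "dy": 0, "dz": 0, "ax": 0, "ay": 0, "az": 0, "grip": 1},
  {"dx": 0, "dy": 0, "dz": 0, "ax": 0, "ay": 0, "az": 0, "grip": 1},
  {"dx": 0, "dy": 0, "dz": 0, "ax": 0, "ay": 0, "az": 0, "grip": 1},
])

```text
clock: 19.05
position: [0.576, 0.1895, 0.2462]
ee_rot: [-0.0, 0.782, 0.623, 0.0]
contact_force: [0.8, 0.5, -0.7]
width: 0.0209
gripper_force: 68.6
```

```bash
python3 - <<'E'
from rig import imaging,sensors
from h import *
s=sensors.get_state(); print(s['position'],s['contact_force'])
for n in('side','top'):
    d=imaging.get_image(n); pickle.dump(d,open(n+'11.pkl','wb'))
    p=s['position']; dd=np.array([-.225,-.974]); tip=np.r_[p[:2]+.15*dd,p[2]-.171]; q=proj(d,tip)[0]; print(n,q)
    g=cv2.cvtColor(d['image'],cv2.COLOR_RGB2GRAY); x,y=q.round().astype(int)
    for r in range(y-9,y+9,1): print(r,g[r,x-12:x+16:2].tolist())
E
```

```text
[0.57601249 0.18945704 0.24620768] [ 0.76149668  0.53467808 -0.68983184]
side [331.62656934 283.67942407]
275 [246, 248, 245, 243, 246, 246, 246, 250, 250, 247, 240, 231, 224, 242]
276 [244, 250, 244, 242, 245, 246, 246, 250, 249, 247, 241, 227, 224, 241]
277 [242, 249, 243, 241, 242, 237, 236, 249, 251, 248, 238, 221, 217, 239]
278 [241, 247, 243, 235, 231, 220, 220, 240, 250, 247, 238, 215, 207, 239]
279 [234, 239, 240, 226, 215, 212, 212, 225, 249, 249, 240, 206, 213, 240]
280 [232, 233, 237, 213, 209, 212, 210, 213, 245, 250, 243, 200, 218, 240]
281 [224, 222, 234, 205, 210, 209, 209, 208, 242, 250, 244, 205, 222, 239]
282 [221, 219, 228, 203, 206, 203, 203, 206, 234, 249, 242, 209, 228, 242]
283 [204, 210, 228, 196, 204, 211, 212, 213, 232, 249, 236, 216, 237, 240]
284 [196, 205, 231, 197, 207, 220, 227, 229, 233, 249, 232, 224, 238, 239]
285 [184, 198, 233, 202, 211, 231, 237, 241, 238, 241, 228, 231, 237, 240]
286 [177, 194, 228, 210, 222, 239, 240, 241, 239, 237, 223, 233, 235, 241]
287 [176, 186, 225, 221, 230, 239, 240, 240, 238, 238, 226, 229, 235, 241]
288 [194, 176, 221,
[... 1037 characters left out ...]
 246, 234, 238, 240, 238]
248 [208, 210, 188, 206, 235, 242, 219, 239, 249, 246, 236, 241, 239, 239]
249 [212, 215, 183, 225, 244, 227, 211, 243, 249, 242, 239, 240, 240, 238]
250 [216, 198, 132, 222, 243, 226, 213, 248, 249, 241, 238, 239, 241, 237]
251 [219, 190, 103, 212, 232, 225, 227, 245, 248, 236, 238, 239, 240, 238]
252 [221, 187, 124, 187, 205, 198, 209, 226, 239, 232, 238, 239, 239, 239]
253 [221, 188, 135, 162, 188, 192, 170, 193, 208, 221, 228, 235, 238, 240]
254 [223, 198, 128, 172, 146, 141, 141, 158, 166, 192, 208, 221, 230, 236]
255 [224, 207, 128, 141, 123, 141, 134, 136, 139, 142, 169, 195, 196, 221]
256 [227, 210, 138, 130, 120, 148, 133, 121, 132, 130, 140, 136, 144, 185]
```

Emit:
jog_arm([
  {"dx": -4, "dy": 0, "dz": 0, "ax": 0, "ay": 0, "az": 0, "grip": 1},
  {"dx": -4, "dy": 0, "dz": 0, "ax": 0, "ay": 0, "az": 0, "grip": 1},
  {"dx": -4, "dy": 0, "dz": 0, "ax": 0, "ay": 0, "az": 0, "grip": 1},
  {"dx": 0, "dy": 0, "dz": 0, "ax": 0, "ay": 0, "az": 0, "grip": 1},
  {"dx": 0, "dy": 0, "dz": 0, "ax": 0, "ay": 0, "az": 0, "grip": 1},
])

```text
clock: 19.57
position: [0.5732, 0.1776, 0.2462]
ee_rot: [-0.0, 0.782, 0.623, 0.0]
contact_force: [-0.5, -0.4, -0.6]
width: 0.0209
gripper_force: 68.6
```

Emit:
jog_arm([
  {"dx": -3, "dy": 0, "dz": 0, "ax": 0, "ay": 0, "az": 0, "grip": 1},
  {"dx": -3, "dy": 0, "dz": 0, "ax": 0, "ay": 0, "az": 0, "grip": 1},
  {"dx": -3, "dy": 0, "dz": 0, "ax": 0, "ay": 0, "az": 0, "grip": 1},
  {"dx": 0, "dy": 0, "dz": 0, "ax": 0, "ay": 0, "az": 0, "grip": 1},
  {"dx": 0, "dy": 0, "dz": 0, "ax": 0, "ay": 0, "az": 0, "grip": 1},
])

```text
clock: 19.98
position: [0.5711, 0.1689, 0.2462]
ee_rot: [0.0, 0.782, 0.623, -0.0]
contact_force: [-0.1, 2.6, -1.3]
width: 0.0211
gripper_force: 68.6
```

Now in the bore, and a 2.6 N reaction along the axis says the head is touching the cork. Pushing on.

Emit:
jog_arm([
  {"dx": -3, "dy": 0, "dz": 0, "ax": 0, "ay": 0, "az": 0, "grip": 1},
  {"dx": -3, "dy": 0, "dz": 0, "ax": 0, "ay": 0, "az": 0, "grip": 1},
  {"dx": -3, "dy": 0, "dz": 0, "ax": 0, "ay": 0, "az": 0, "grip": 1},
  {"dx": -3, "dy": 0, "dz": 0, "ax": 0, "ay": 0, "az": 0, "grip": 1},
  {"dx": -3, "dy": 0, "dz": 0, "ax": 0, "ay": 0, "az": 0, "grip": 1},
])

```text
clock: 20.4
position: [0.5678, 0.1543, 0.2463]
ee_rot: [-0.0, 0.782, 0.623, 0.0]
contact_force: [0.8, 5.0, -0.3]
width: 0.0207
gripper_force: 68.6
```

Emit:
jog_arm([
  {"dx": -3, "dy": 0, "dz": 0, "ax": 0, "ay": 0, "az": 0, "grip": 1},
  {"dx": -3, "dy": 0, "dz": 0, "ax": 0, "ay": 0, "az": 0, "grip": 1},
  {"dx": -3, "dy": 0, "dz": 0, "ax": 0, "ay": 0, "az": 0, "grip": 1},
  {"dx": -3, "dy": 0, "dz": 0, "ax": 0, "ay": 0, "az": 0, "grip": 1},
  {"dx": 0, "dy": 0, "dz": 0, "ax": 0, "ay": 0, "az": 0, "grip": 1},
])

```text
clock: 20.82
position: [0.5646, 0.1415, 0.2459]
ee_rot: [0.0, 0.782, 0.623, -0.001]
contact_force: [-0.5, -0.0, -0.5]
width: 0.0213
gripper_force: 68.6
```

```bash
python3 - <<'E'
from rig import imaging,sensors
from h import *
s=sensors.get_state(); print(s['position'],s['contact_force'],s['ee_rot'])
d=imaging.get_image('side'); pickle.dump(d,open('side12.pkl','wb'))
ref=pickle.load(open('side11.pkl','rb'))
df=cv2.absdiff(d['image'],ref['image']).max(2)>30; m=np.zeros_like(df); m[260:420,300:390]=1
n,l,st,ce=cv2.connectedComponentsWithStats((df&m).astype(np.uint8)); print([(a.tolist(),c.round().tolist()) for a,c in zip(st[1:],ce[1:]) if a[4]>10])
print('exit',proj(d,[[.5263,-.031,.075],[.5263,-.031,.0585],[.5263,-.031,.0915]]))
E
```

```text
[0.56460241 0.14148906 0.2458587 ] [-0.51070402 -0.04815252 -0.54478966] [ 2.58578246e-04  7.82313095e-01  6.22883723e-01 -1.42230191e-03]
[([316, 260, 6, 7, 31], [319.0, 263.0]), ([326, 260, 4, 5, 13], [328.0, 262.0]), ([326, 279, 10, 8, 51], [330.0, 282.0]), ([331, 305, 19, 22, 277], [340.0, 314.0])]
exit [[341.47280848 312.65327661]
 [341.35340406 322.18927462]
 [341.59493827 302.89962275]]
```

Emit:
jog_arm([
  {"dx": -2, "dy": 0, "dz": 0, "ax": 0, "ay": 0, "az": 0, "grip": 1},
  {"dx": -2, "dy": 0, "dz": 0, "ax": 0, "ay": 0, "az": 0, "grip": 1},
  {"dx": -2, "dy": 0, "dz": 0, "ax": 0, "ay": 0, "az": 0, "grip": 1},
  {"dx": -2, "dy": 0, "dz": 0, "ax": 0, "ay": 0, "az": 0, "grip": 1},
  {"dx": -2, "dy": 0, "dz": 0, "ax": 0, "ay": 0, "az": 0, "grip": 1},
  {"dx": -2, "dy": 0, "dz": 0, "ax": 0, "ay": 0, "az": 0, "grip": 1},
  {"dx": -2, "dy": 0, "dz": 0, "ax": 0, "ay": 0, "az": 0, "grip": 1},
  {"dx": -2, "dy": 0, "dz": 0, "ax": 0, "ay": 0, "az": 0, "grip": 1},
  {"dx": -2, "dy": 0, "dz": 0, "ax": 0, "ay": 0, "az": 0, "grip": 1},
  {"dx": -2, "dy": 0, "dz": 0, "ax": 0, "ay": 0, "az": 0, "grip": 1},
  {"dx": -2, "dy": 0, "dz": 0, "ax": 0, "ay": 0, "az": 0, "grip": 1},
  {"dx": -2, "dy": 0, "dz": 0, "ax": 0, "ay": 0, "az": 0, "grip": 1},
  {"dx": 0, "dy": 0, "dz": 0, "ax": 0, "ay": 0, "az": 0, "grip": 1},
  {"dx": 0, "dy": 0, "dz": 0, "ax": 0, "ay": 0, "az": 0, "grip": 1},
  {"dx": 0, "dy": 0, "dz": 0, "ax": 0, "ay": 0, "az": 0, "grip": 1},
])

```text
clock: 22.12
position: [0.5599, 0.1194, 0.2462]
ee_rot: [-0.0, 0.782, 0.623, 0.0]
contact_force: [-1.1, -0.5, -0.4]
width: 0.021
gripper_force: 68.6
```

```bash
cat > chk.py <<'E'
from rig import imaging,sensors
from h import *
s=sensors.get_state(); print(s['position'],s['contact_force'])
for n,ref,box in(('side','side11.pkl',(260,420,300,400)),('top','top11.pkl',(235,300,375,460))):
    d=imaging.get_image(n); pickle.dump(d,open(n+'13.pkl','wb')); r=pickle.load(open(ref,'rb'))
    df=cv2.absdiff(d['image'],r['image']).max(2)>30; m=np.zeros_like(df); m[box[0]:box[1],box[2]:box[3]]=1
    k,l,st,ce=cv2.connectedComponentsWithStats((df&m).astype(np.uint8))
    for i in range(1,k):
        if st[i,4]>12: print(n,st[i].tolist(),ce[i].round(),d['image'][l==i].mean(0).round(),r['image'][l==i].mean(0).round())
    th=np.linspace(0,6.28,60); q=proj(d,np.c_[.5183+.027*np.cos(th),-.0588+.027*np.sin(th),0*th+.034]); print('inner rim',q.min(0),q.max(0),'floor',proj(d,[.5183,-.0588,.005]))
E
python3 chk.py
```

```text
[0.55985446 0.11943356 0.24622166] [-1.07334578 -0.46175371 -0.38470228]
side [312, 260, 23, 11, 125] [323. 263.] [173. 147. 119.] [221. 227. 229.]
side [326, 279, 10, 8, 52] [330. 282.] [241. 245. 245.] [203. 210. 211.]
side [330, 303, 16, 15, 159] [339. 310.] [89. 87. 86.] [202. 188. 171.]
side [337, 347, 21, 18, 289] [347. 356.] [183. 154. 120.] [242. 241. 234.]
inner rim [324.45373616 336.7510263 ] [363.46021035 362.60580151] floor [[343.6635948  365.28499823]]
top [375, 235, 37, 65, 959] [395. 264.] [185. 182. 160.] [226. 217. 213.]
top [404, 252, 17, 11, 135] [412. 257.] [181. 151. 116.] [232. 231. 225.]
top [375, 288, 4, 11, 22] [376. 294.] [243. 243. 238.] [180. 177. 160.]
inner rim [399.11498151 247.46904517] [419.9970956 268.4971512] floor [[407.00013112 258.02646731]]
```

The cork-coloured blob now lies inside the dish, at side (347,356) within the rim at 324–363 by 337–363 and at top (412,257). Withdrawing the pusher straight back.

Emit:
jog_arm([
  {"dx": 8, "dy": 0, "dz": 0, "ax": 0, "ay": 0, "az": 0, "grip": 1},
  {"dx": 12, "dy": 0, "dz": 0, "ax": 0, "ay": 0, "az": 0, "grip": 1},
  {"dx": 15, "dy": 0, "dz": 0, "ax": 0, "ay": 0, "az": 0, "grip": 1},
  {"dx": 15, "dy": 0, "dz": 0, "ax": 0, "ay": 0, "az": 0, "grip": 1},
  {"dx": 15, "dy": 0, "dz": 0, "ax": 0, "ay": 0, "az": 0, "grip": 1},
  {"dx": 15, "dy": 0, "dz": 0, "ax": 0, "ay": 0, "az": 0, "grip": 1},
  {"dx": 15, "dy": 0, "dz": 0, "ax": 0, "ay": 0, "az": 0, "grip": 1},
  {"dx": 15, "dy": 0, "dz": 0, "ax": 0, "ay": 0, "az": 0, "grip": 1},
  {"dx": 15, "dy": 0, "dz": 0, "ax": 0, "ay": 0, "az": 0, "grip": 1},
  {"dx": 10, "dy": 0, "dz": 0, "ax": 0, "ay": 0, "az": 0, "grip": 1},
  {"dx": 0, "dy": 0, "dz": -20, "ax": 0, "ay": 0, "az": 0, "grip": 1},
  {"dx": 0, "dy": 0, "dz": -30, "ax": 0, "ay": 0, "az": 0, "grip": 1},
  {"dx": 0, "dy": 0, "dz": -30, "ax": 0, "ay": 0, "az": 0, "grip": 1},
  {"dx": 0, "dy": 0, "dz": 0, "ax": 0, "ay": 0, "az": 0, "grip": 1},
  {"dx": 0, "dy": 0, "dz": 0, "ax": 0, "ay": 0, "az": 0, "grip": 1},
])

```text
clock: 23.47
position: [0.5907, 0.2516, 0.3286]
ee_rot: [0.001, 0.782, 0.623, 0.002]
contact_force: [0.3, -0.4, -1.2]
width: 0.0211
gripper_force: 68.6
```

Emit:
jog_arm([
  {"dx": 16.1, "dy": -16.9, "dz": 0, "ax": 0, "ay": 0, "az": 0, "grip": 1},
  {"dx": 16.1, "dy": -16.9, "dz": 0, "ax": 0, "ay": 0, "az": 0, "grip": 1},
  {"dx": 16.1, "dy": -16.9, "dz": 0, "ax": 0, "ay": 0, "az": 0, "grip": 1},
  {"dx": 16.1, "dy": -16.9, "dz": 0, "ax": 0, "ay": 0, "az": 0, "grip": 1},
  {"dx": 16.1, "dy": -16.9, "dz": 0, "ax": 0, "ay": 0, "az": 0, "grip": 1},
  {"dx": 16.1, "dy": -16.9, "dz": 0, "ax": 0, "ay": 0, "az": 0, "grip": 1},
  {"dx": 16.1, "dy": -16.9, "dz": 0, "ax": 0, "ay": 0, "az": 0, "grip": 1},
  {"dx": 0, "dy": 0, "dz": 0, "ax": 0, "ay": 0, "az": -0.8, "grip": 1},
  {"dx": 0, "dy": 0, "dz": 0, "ax": 0, "ay": 0, "az": -1, "grip": 1},
  {"dx": 0, "dy": 0, "dz": 0, "ax": 0, "ay": 0, "az": -1, "grip": 1},
  {"dx": 0, "dy": 0, "dz": 0, "ax": 0, "ay": 0, "az": -1, "grip": 1},
  {"dx": 0, "dy": 0, "dz": 0, "ax": 0, "ay": 0, "az": -1, "grip": 1},
  {"dx": 0, "dy": 0, "dz": 0, "ax": 0, "ay": 0, "az": -1, "grip": 1},
  {"dx": 0, "dy": 0, "dz": 0, "ax": 0, "ay": 0, "az": -1, "grip": 1},
  {"dx": 0, "dy": 0, "dz": 0, "ax": 0, "ay": 0, "az": -1, "grip": 1},
  {"dx": 0, "dy": 0, "dz": 0, "ax": 0, "ay": 0, "az": -1, "grip": 1},
  {"dx": 0, "dy": 0, "dz": 0, "ax": 0, "ay": 0, "az": -1, "grip": 1},
  {"dx": 0, "dy": 0, "dz": 0, "ax": 0, "ay": 0, "az": -1, "grip": 1},
  {"dx": 0, "dy": 0, "dz": 0, "ax": 0, "ay": 0, "az": -1, "grip": 1},
  {"dx": 0, "dy": 0, "dz": 0, "ax": 0, "ay": 0, "az": -1, "grip": 1},
])

```text
clock: 25.13
position: [0.4996, 0.3872, 0.3243]
ee_rot: [-0.001, 0.224, 0.975, -0.001]
contact_force: [0.4, -0.3, -0.1]
width: 0.0208
gripper_force: 68.7
```

Emit:
jog_arm([
  {"dx": 0, "dy": 0, "dz": 15, "ax": 0, "ay": 0, "az": -1, "grip": 1},
  {"dx": 0, "dy": 0, "dz": 20, "ax": 0, "ay": 0, "az": -1, "grip": 1},
  {"dx": 0, "dy": 0, "dz": 20, "ax": 0, "ay": 0, "az": -1, "grip": 1},
  {"dx": 0, "dy": 0, "dz": 20, "ax": 0, "ay": 0, "az": -1, "grip": 1},
  {"dx": 0, "dy": 0, "dz": 20, "ax": 0, "ay": 0, "az": -1, "grip": 1},
  {"dx": 0, "dy": 0, "dz": 20, "ax": 0, "ay": 0, "az": 0, "grip": 1},
  {"dx": 0, "dy": 0, "dz": 15, "ax": 0, "ay": 0, "az": 0, "grip": 1},
  {"dx": 0, "dy": 0, "dz": 0, "ax": 0, "ay": 0, "az": 0, "grip": 1},
  {"dx": 0, "dy": 0, "dz": 0, "ax": 0, "ay": 0, "az": 0, "grip": 1},
])

```text
clock: 25.88
position: [0.4993, 0.3869, 0.1943]
ee_rot: [-0.002, -0.034, 0.999, -0.001]
contact_force: [0.6, 0.5, -0.3]
width: 0.0208
gripper_force: 68.7
```

Lowering the last 8 mm gently until the force shows contact.

Emit:
jog_arm([
  {"dx": 0, "dy": 0, "dz": 3, "ax": 0, "ay": 0, "az": 0, "grip": 1},
  {"dx": 0, "dy": 0, "dz": 3, "ax": 0, "ay": 0, "az": 0, "grip": 1},
  {"dx": 0, "dy": 0, "dz": 1.5, "ax": 0, "ay": 0, "az": 0, "grip": 1},
  {"dx": 0, "dy": 0, "dz": 0, "ax": 0, "ay": 0, "az": 0, "grip": 1},
  {"dx": 0, "dy": 0, "dz": 0, "ax": 0, "ay": 0, "az": 0, "grip": 1},
])

```text
clock: 26.3
position: [0.5001, 0.3874, 0.1892]
ee_rot: [0.0, -0.034, 0.999, 0.0]
contact_force: [-0.8, -0.1, -1.6]
width: 0.0211
gripper_force: 68.7
```

Emit:
jog_arm([
  {"dx": 0, "dy": 0, "dz": 1.5, "ax": 0, "ay": 0, "az": 0, "grip": 1},
  {"dx": 0, "dy": 0, "dz": 1, "ax": 0, "ay": 0, "az": 0, "grip": 1},
  {"dx": 0, "dy": 0, "dz": 0, "ax": 0, "ay": 0, "az": 0, "grip": 1},
  {"dx": 0, "dy": 0, "dz": 0, "ax": 0, "ay": 0, "az": 0, "grip": 1},
])

```text
clock: 26.63
position: [0.5001, 0.3874, 0.1865]
ee_rot: [0.0, -0.034, 0.999, 0.0]
contact_force: [-0.8, -0.3, 0.3]
width: 0.0206
gripper_force: 69.0
```

Back at the height where it was gripped. Opening and rising clear.

Emit:
jog_arm([
  {"dx": 0, "dy": 0, "dz": 0.5, "ax": 0, "ay": 0, "az": 0, "grip": 1},
  {"dx": 0, "dy": 0, "dz": 0, "ax": 0, "ay": 0, "az": 0, "grip": 0.7},
  {"dx": 0, "dy": 0, "dz": 0, "ax": 0, "ay": 0, "az": 0, "grip": 0.6},
  {"dx": 0, "dy": 0, "dz": 0, "ax": 0, "ay": 0, "az": 0, "grip": 0.4},
  {"dx": 0, "dy": 0, "dz": 0, "ax": 0, "ay": 0, "az": 0, "grip": 0.4},
  {"dx": 0, "dy": 0, "dz": 0, "ax": 0, "ay": 0, "az": 0, "grip": 0.4},
  {"dx": 0, "dy": 0, "dz": -8, "ax": 0, "ay": 0, "az": 0, "grip": 0.4},
  {"dx": 0, "dy": 0, "dz": -20, "ax": 0, "ay": 0, "az": 0, "grip": 0.4},
  {"dx": 0, "dy": 0, "dz": -30, "ax": 0, "ay": 0, "az": 0, "grip": 0.4},
  {"dx": 0, "dy": 0, "dz": -30, "ax": 0, "ay": 0, "az": 0, "grip": 0.4},
  {"dx": 0, "dy": 0, "dz": -30, "ax": 0, "ay": 0, "az": 0, "grip": 0.4},
  {"dx": 0, "dy": 0, "dz": -20, "ax": 0, "ay": 0, "az": 0, "grip": 0.4},
  {"dx": 0, "dy": 0, "dz": 0, "ax": 0, "ay": 0, "az": 0, "grip": 0.4},
  {"dx": 0, "dy": 0, "dz": 0, "ax": 0, "ay": 0, "az": 0, "grip": 0.4},
])

```text
clock: 27.8
position: [0.5002, 0.3875, 0.3257]
ee_rot: [0.002, -0.034, 0.999, 0.001]
contact_force: [-0.8, 0.5, -0.5]
width: 0.0511
gripper_force: 0.0
```

```bash
python3 - <<'E'
from rig import imaging,sensors
from h import *
s=sensors.get_state(); print(s['clock'],s['position'],s['contact_force'],s['width'])
def wood(d,box):
    m=cv2.inRange(cv2.cvtColor(d['image'],cv2.COLOR_RGB2HSV),(8,60,90),(25,255,255)); z=np.zeros_like(m); z[box[0]:box[1],box[2]:box[3]]=m[box[0]:box[1],box[2]:box[3]]
    n,l,st,ce=cv2.connectedComponentsWithStats(z); i=1+st[1:,4].argmax(); return st[i].tolist(),ce[i].round(1).tolist()
d=imaging.get_image('wrist'); print('wrist handle',wood(d,(0,480,200,450)))
D=imaging.get_image('side'); print('side handle',wood(D,(200,260,225,285)),'before',wood(S,(200,260,225,285)))
# anything else that changed from the first side / top pictures
t=imaging.get_image('top')
for n,a,b in(('side',D,S),('top',t,T)):
    df=cv2.morphologyEx((cv2.absdiff(a['image'],b['image']).max(2)>45).astype(np.uint8),cv2.MORPH_OPEN,np.ones((2,2)))
    k,l,st,ce=cv2.connectedComponentsWithStats(df)
    for i in range(1,k):
        if st[i,4]>25: print(n,st[i].tolist(),a['image'][l==i].mean(0).round())
E
```

```text
27.8 [0.50017626 0.38746266 0.32571179] [-0.79946451  0.45949396 -0.47661269] 0.051135658617393984
wrist handle ([305, 194, 29, 79, 2159], [319.3, 232.5])
side handle ([238, 217, 31, 23, 532], [252.9, 227.7]) before ([238, 217, 31, 23, 528], [253.2, 227.6])
side [52, 0, 12, 19, 75] [186. 182. 172.]
side [80, 0, 12, 18, 133] [163. 158. 148.]
side [213, 0, 47, 90, 3510] [130. 127. 110.]
side [57, 21, 58, 110, 3691] [168. 164. 154.]
side [246, 121, 14, 20, 125] [85. 87. 89.]
side [245, 158, 14, 20, 143] [86. 88. 88.]
side [260, 266, 7, 6, 29] [232. 236. 239.]
side [260, 269, 33, 20, 385] [228. 232. 235.]
side [333, 305, 13, 7, 68] [233. 226. 219.]
side [321, 334, 38, 32, 840] [218. 206. 184.]
side [361, 347, 6, 13, 55] [206. 202. 185.]
side [324, 361, 42, 21, 519] [159. 155. 142.]
top [134, 222, 163, 207, 9377] [186. 182. 160.]
top [406, 248, 18, 23, 235] [182. 164. 139.]
top [300, 258, 22, 20, 83] [226. 228. 229.]
top [253, 343, 13, 8, 87] [176. 166. 141.]
top [190, 347, 7, 12, 26] [143. 131. 111.]
top [230, 349, 56, 28, 798] [201. 194. 172.]
top [282, 376, 9, 12, 74] [133. 127. 109.]
top [249, 378, 41, 26, 371] [151. 143. 122.]
top [99, 380, 80, 61, 1924] [169. 153. 132.]
top [191, 397, 25, 32, 311] [243. 236. 212.]
top [205, 403, 12, 15, 73] [113. 107.  91.]
top [46, 412, 82, 68, 3195] [175. 159. 137.]
top [218, 429, 5, 9, 32] [161. 151. 129.]
top [291, 428, 16, 12, 130] [135. 128. 109.]
top [11, 433, 71, 47, 1489] [147. 136. 120.]
top [393, 437, 34, 32, 289] [142. 136. 118.]
top [221, 438, 97, 37, 2986] [201. 190. 162.]
top [385, 449, 36, 25, 336] [111. 105.  90.]
top [426, 454, 11, 17, 45] [198. 203. 209.]
top [429, 471, 12, 9, 69] [ 93. 125. 123.]
top [231, 475, 83, 5, 243] [209. 197. 168.]
top [351, 474, 13, 6, 50] [89. 84. 71.]
```

The pusher lies where it was, the cork is in the dish, and only the dish, the cork and the arm have changed; the jars and timer show no change. Handing in.

```bash
python3 -c "
from rig import manip; print(manip.sign_off())"
```

```text
the job is handed in; nothing more can be done
None
```

The cork has been pushed out of the press's plain end into the dish and the pusher is laid back flat on the hob; image comparison showed the jars and timer unmoved, and the job is handed in at 28 s on the robot's clock (the hand-in returned no verdict).

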